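# Unstack the garnish tubs onto their trays

## Task

Take the stack of lidded garnish containers apart from the top down and stand each one in the dark tray of its own shape and size: the small round pot first, then the large round pot, the small oblong tub and last the large oblong tub. Each must stand upright and flat on its tray's floor inside the rim, set down without dropping or tipping it. Leave the glass tumbler and the amber jar where they stand.

Things in the scene. Friction and masses are not known exactly. Their poses are not given: they have to be found in the camera images.
- small_pot: Small round lidded pot, 34 mm in diameter, 50 mm high, about 0.08 kg; at the start the top of the stack, standing on the large round pot. Solid, straight upright side; origin at the centre of its underside, z up. White with a flush, flat lid with a grey edge.
- big_pot: Large round lidded pot, 54 mm in diameter, 45 mm high, about 0.14 kg; at the start second from the top, standing on the small oblong tub. Solid, straight upright side; origin at the centre of its underside, z up. White with a flush, flat lid with a grey edge.
- small_tub: Small oblong lidded tub, 84 mm long, 56 mm wide, 45 mm high, about 0.22 kg; at the start third from the top, standing on the large oblong tub. Solid, straight upright sides; origin at the centre of its underside, x along its length, y across its width, z up. White with a flush, flat lid with a grey edge.
- big_tub: Large oblong lidded tub, 120 mm long, 60 mm wide, 50 mm high, about 0.35 kg; at the start the foot of the stack, standing on the counter. The whole stack is 190 mm high and nothing in it is fastened or nested. Solid, straight upright sides; origin at the centre of its underside, x along its length, y across its width, z up. White with a flush, flat lid with a grey edge.
- small_pot_tray: Dark grey round tray for the small round pot, the smallest tray: 58 mm across outside, 50 mm inside the rim. It is fixed to the counter: a 4 mm floor inside a low upright rim 4 mm thick whose top is 12 mm above the counter. Origin at the centre of its underside, z up.
- big_pot_tray: Dark grey round tray for the large round pot: 78 mm across outside, 70 mm inside the rim. It is fixed to the counter: a 4 mm floor inside a low upright rim 4 mm thick whose top is 12 mm above the counter. Origin at the centre of its underside, z up.
- small_tub_tray: Dark grey oblong tray for the small oblong tub: 108 x 80 mm outside, 100 x 72 mm inside the rim. It is fixed to the counter: a 4 mm floor inside a low upright rim 4 mm thick whose top is 12 mm above the counter. Origin at the centre of its underside, z up, x along its length, y across its width.
- big_tub_tray: Dark grey oblong tray for the large oblong tub, the largest tray: 144 x 84 mm outside, 136 x 76 mm inside the rim. It is fixed to the counter: a 4 mm floor inside a low upright rim 4 mm thick whose top is 12 mm above the counter. Origin at the centre of its underside, z up, x along its length, y across its width.
- glass: Clear glass tumbler standing loose among the trays, 50 mm across the rim, 70 mm high; not part of the job, leave it where it stands. Origin at the centre of its underside.
- jar: Amber jar with a steel cap standing loose on the left (+y) part of the counter, 60 mm in diameter, 95 mm high; not part of the job, leave it where it stands. Origin at the centre of its underside.
There are look-alikes about, which are no part of the job. Leave any blue or pink look-alike of the small_pot alone.

How it is judged:
On the way, in this order (a step that is already met when the one before it is completed fails the run):
1. the small round pot stands flat inside its own tray (horizontal distance between small_pot and small_pot_tray below 0.014 m and z of small_pot in the frame of small_pot_tray between 0.001 and 0.0075 m and angle between small_pot's own z axis and vertical below 0.08 rad and linear speed of small_pot below 0.03 m/s), for 0.2 s.
2. the large round pot stands flat inside its own tray (horizontal distance between big_pot and big_pot_tray below 0.014 m and z of big_pot in the frame of big_pot_tray between 0.001 and 0.0075 m and angle between big_pot's own z axis and vertical below 0.08 rad and linear speed of big_pot below 0.03 m/s), for 0.2 s.
3. the small oblong tub stands flat inside its own tray (horizontal distance between small_tub and small_tub_tray below 0.014 m and z of small_tub in the frame of small_tub_tray between 0.001 and 0.0075 m and angle between small_tub's own z axis and vertical below 0.08 rad and angle between the x axis of small_tub and the x axis of small_tub_tray, either way round below 0.3 rad and linear speed of small_tub below 0.03 m/s), for 0.2 s.
4. the large oblong tub stands flat inside its own tray (horizontal distance between big_tub and big_tub_tray below 0.014 m and z of big_tub in the frame of big_tub_tray between 0.001 and 0.0075 m and angle between big_tub's own z axis and vertical below 0.08 rad and angle between the x axis of big_tub and the x axis of big_tub_tray, either way round below 0.3 rad and linear speed of big_tub below 0.03 m/s), for 0.2 s.
At the end, for the whole second after the job is handed in: Each container stands at rest, released, flat on its own tray's floor (within 3.5 mm in height), within 14 mm of its centre and 0.08 rad of upright, oblong tubs within 0.30 rad of the tray's length, either way round; tumbler and jar upright, within 30 mm of where they stood (horizontal distance between small_pot and small_pot_tray below 0.014 m and z of small_pot in the frame of small_pot_tray between 0.001 and 0.0075 m and angle between each of small_pot, big_pot, small_tub, big_tub's own z axis and vertical below 0.08 rad and linear speed of each of small_pot, big_pot, small_tub, big_tub below 0.02 m/s and angular speed of each of small_pot, big_pot, small_tub, big_tub below 0.2 rad/s and contact force between each of small_pot, big_pot, small_tub, big_tub and the fingers below 0.05 N and horizontal distance between big_pot and big_pot_tray below 0.014 m and z of big_pot in the frame of big_pot_tray between 0.001 and 0.0075 m and horizontal distance between small_tub and small_tub_tray below 0.014 m and z of small_tub in the frame of small_tub_tray between 0.001 and 0.0075 m and angle between the x axis of small_tub and the x axis of small_tub_tray, either way round below 0.3 rad and horizontal distance between big_tub and big_tub_tray below 0.014 m and z of big_tub in the frame of big_tub_tray between 0.001 and 0.0075 m and angle between the x axis of big_tub and the x axis of big_tub_tray, either way round below 0.3 rad and distance of each of glass, jar from where it was at the start of the episode below 0.03 m and angle between each of glass, jar's own z axis and vertical below 0.1 rad); the robot touches nothing.
It fails at once if a container is tipped by more than about 30 degrees (angle between any of small_pot, big_pot, small_tub, big_tub's own z axis and vertical above 0.52 rad).
It fails at once if a container is dropped or thrown: it moves faster than 0.6 m/s while no finger touches it (a fall of about 2 cm) ((linear speed of small_pot above 0.6 m/s and contact force between small_pot and the fingers below 0.05 N) or (linear speed of big_pot above 0.6 m/s and contact force between big_pot and the fingers below 0.05 N) or (linear speed of small_tub above 0.6 m/s and contact force between small_tub and the fingers below 0.05 N) or (linear speed of big_tub above 0.6 m/s and contact force between big_tub and the fingers below 0.05 N)).
It fails at once if the glass tumbler is knocked over or shifted by more than 3 cm (distance of glass from where it was at the start of the episode above 0.03 m or angle between glass's own z axis and vertical above 0.5 rad).
It fails at once if the amber jar is knocked over or shifted by more than 3 cm (distance of jar from where it was at the start of the episode above 0.03 m or angle between jar's own z axis and vertical above 0.5 rad).
It also fails if it takes over 112 s, if anything falls off the work surface, if the arm or the gripper's body presses on something with over 40 N, if the wrist force passes 120 N, or if a joint passes its speed limit or range.

## Robot

A 6-joint arm with a two-finger parallel gripper is mounted at the origin on the work surface. World frame = base frame: x ahead of the robot, y to its left, z up, the work surface at z = 0. Lengths are in m, angles in rad, forces in N, time in s.
With the tool pointing down it reaches from about 0.35 to 0.975 m from the base axis. Payload 4.9 kg.
Tool frame: the origin (TCP) lies on the centre line of the jaws, within the pads' length; the fingertips stand 14 mm ahead of it and the grasp point (between the pads) lies 5 mm behind it; y points along the fingers, z is the direction in which the jaws open and shut, and the axes are right-handed (so a half turn about y gives the same grasp; the last joint's range is limited). The gripper opens to 85 mm and grips with 20 to 120 N. Pads are 22 mm wide; open, the fingers measure 114 mm over their backs; the gripper's body (76 mm by 85 mm) begins 54 mm behind the grasp point. The pads swing forward as they close: fully open they stand 13 mm farther back than shut.
Start: joints at [1.153, 0.053, 1.613, -0, 1.476, -0.119], TCP at [0.184, 0.597, 0.245] pointing down, gripper open.
Joint ranges: [-3.01, 3.01], [-1.01, 2.22], [0.06, 2.58], [-1.02, 4.17], [0.09, 2.62], [-3.14, 3.14]. Speed limits (rad/s): [2.57, 2.57, 3.14, 3.14, 3.14, 3.14].

## Interface

Orientations are given as a rotation vector (axis times angle).
In Python, from station import ctrl gives the robot as it stands.
- The arm moves only by the tool servo_tool, never from a script. Its arguments are lists of equal length, an entry for each row: "delta_pos": the shift along the tool's x, y, z in m, a list of three; "dr": the turn, a rotation vector about the tool's x, y, z in degrees, a list of three; "grip": the opening, from 0 (shut) to 1 (fully open). In form: {"delta_pos": [[x, y, z], ...], "dr": [[rx, ry, rz], ...], "grip": [grip, ...]}. A call has 1 to 5 rows; each row shifts and turns the pose as measured when the row begins, along the tool's axes as they then stand; what a row does not reach is not made up. A row lasts 1/8 s, in which the tool goes at most 62.5 mm and 10.7 degrees, less where a joint would pass 70% of its speed; a pose out of reach is approached as far as the arm can. A call is refused whole if a number of a shift passes 0.0625 or a number of a turn 10.7, either way. A call with a gripper value outside its range is refused whole. The fingers move at their own pace and stop on an object; "grip_force" is the grip in N (left out, the last holds). Time passes only in rows, so rows that do not move let the fingers close. It gives the time, the measured TCP pose, the force and the opening at its end, in the units of the state.
- ctrl.get_obs(): the state, without advancing time (a new reading comes with each control period).
- ctrl.get_image(name): name is "scene" or "top" or "wrist"; returns the picture (400x640x3 uint8, red, green, blue); there is no depth.
- ctrl.camera_params(name): a dict with "fovy" (degrees; the focal length in pixels is half the picture's height over the tangent of half this angle, whatever the lens; pixels are square), "cx", "cy" (the principal point, pixels), "eye" and "rotation" of the camera in the world. Camera axes: x right, y down, z forward; pixel columns grow to the right and rows downward; lengths in m; the calibration is good to about 2 mm. The wrist camera is an equidistant fisheye: a pixel r from the principal point sees the ray r / f radians off the axis. A picture is of the moment at which its call begins: read the wrist's pose just before it. camera_params takes no time and is no camera call; for the wrist camera it gives the pose at the moment of the call.
- ctrl.finish_job(): hands the job in, once; it reports no verdict.
Trained networks look in the newest picture that a camera, given by its name, has taken for a name from the list of things; names that differ only in an ending like _2 or _b are one class to them, and where a whole thing is asked for, a point or a joint stands for the part that bears it (a point fixed in the world has none). Each returns a list of dicts, best first, with "score" (0 to 1); they miss things now and then, are a little off and sometimes report something else, mostly with a low value. They report only what shows in the picture. A call takes as long as a camera call. They do not tell look-alikes from the thing itself.
- ctrl.masks_of(camera, label): "pixels" (400x640 bool, what is visible of it) and "extent" ([left, top, right, bottom] in pixels, round what is visible of it).
The state is a dict: "t": time; "q": joint angles; "dq": joint speeds; "effort": joint torques, N m; "tool_pos": TCP position; "tool_rot": TCP orientation; "contact_force": force on the tool from outside, world axes, zero at the start; "wrist_torque": the same for the moment, N m; "opening": finger opening in m.
Only numpy, scipy, OpenCV 4.12 (cv2) and the standard library are available. Lean on these libraries where they do the work, as an engineer would, in place of code of your own. Each camera call takes 0.05 s, during which the arm holds its last target.

## Working session

There is one attempt and no reset: what is moved stays moved. The work goes in short steps, Python scripts to look and compute and a tool call to move; the robot and the scene stay as the last step left them, time stands still between calls to the robot, and variables do not carry over. Pictures are saved under pics/ and viewed, and the job is handed in when it is done.

Besides the shell and the picture viewer there is one more tool, called as a command line: name --argument value ..., lists and objects as JSON in quotes. servo_tool: Moves the arm, as the interface text tells. Its arguments: {"type":"object","properties":{"delta_pos":{"type":"array","items":{"type":"array","items":{"type":"number"}}},"dr":{"type":"array","items":{"type":"array","items":{"type":"number"}}},"grip":{"type":"array","items":{"type":"number"}},"grip_force":{"type":"number"}},"required":["delta_pos","dr","grip"]}

```bash
mkdir -p pics; ls; python3 - <<'E'
from station import ctrl
import cv2,numpy as np
o=ctrl.get_obs()
for k,v in o.items(): print(k,np.round(v,4))
for n in ["scene","top","wrist"]:
    p=ctrl.camera_params(n); print(n,{k:np.round(v,4).tolist() for k,v in p.items()})
    im=ctrl.get_image(n); cv2.imwrite(f"pics/{n}0.png",im[:,:,::-1])
E
```

```text
pics
t 0.0
q [ 1.153   0.0533  1.6143 -0.      1.476  -0.119 ]
dq [ 0.0019  0.0007  0.0016 -0.0008  0.0016  0.0003]
effort [-1.70000e-03 -3.93678e+01 -3.70177e+01 -2.00000e-04  6.70000e-03
 -0.00000e+00]
tool_pos [0.1837 0.5968 0.2441]
tool_rot [-1.56    0.235  -0.2342]
contact_force [-0.2474  0.236  -0.12  ]
wrist_torque [ 0.0173 -0.017  -0.0027]
opening 0.0851
scene {'fovy': 57.0937, 'cx': 320.6316, 'cy': 195.3642, 'eye': [1.0952, 0.0848, 0.6664], 'rotation': [-1.7164, -1.834, 0.7594]}
top {'fovy': 48.5524, 'cx': 329.106, 'cy': 198.4844, 'eye': [0.3516, 0.0642, 1.0694], 'rotation': [-2.0984, 2.1296, -0.2001]}
wrist {'fovy': 65.7065, 'cx': 317.4985, 'cy': 199.6334, 'eye': [0.1041, 0.6205, 0.3716], 'rotation': [2.3039, 1.7012, 0.2812]}
```

View pics/scene0.png

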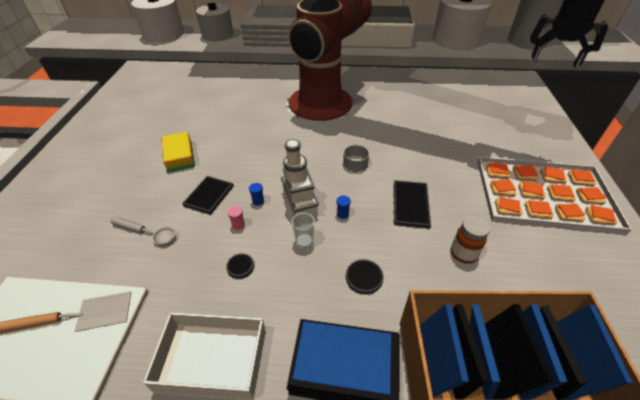

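View pics/top0.png

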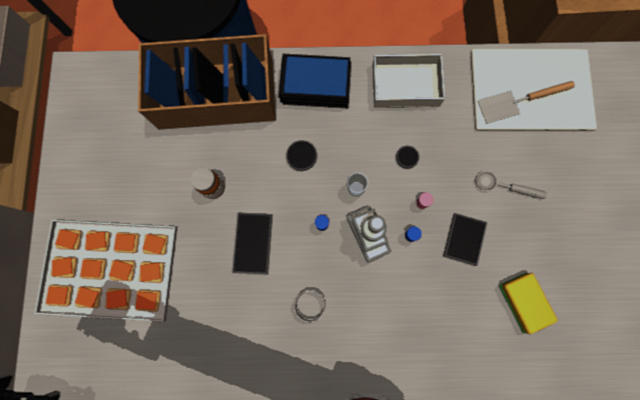

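View pics/wrist0.png

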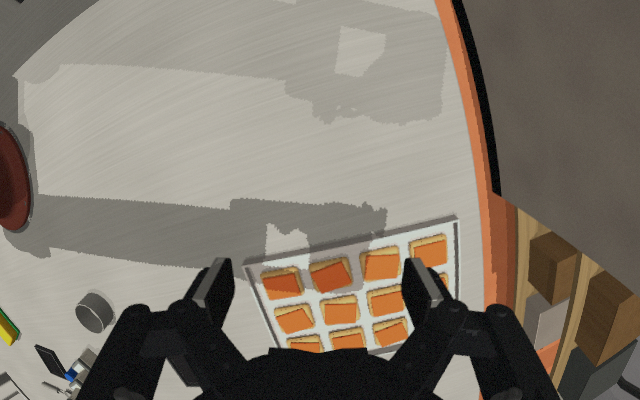

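```bash
cat > h.py <<'E'
from station import ctrl
import numpy as np, cv2
from scipy.spatial.transform import Rotation as R
from scipy.optimize import least_squares
def cam(n):
    p=ctrl.camera_params(n); f=200/np.tan(np.radians(p['fovy'])/2)
    return dict(f=f,cx=p['cx'],cy=p['cy'],e=np.array(p['eye']),R=R.from_rotvec(p['rotation']).as_matrix(),fish=n=='wrist')
def proj(c,P):
    d=(np.atleast_2d(P)-c['e'])@c['R']
    if c['fish']:
        r=np.hypot(d[:,0],d[:,1]); th=np.arctan2(r,d[:,2]); s=c['f']*th/np.maximum(r,1e-9)
    else: s=c['f']/d[:,2]
    return np.c_[c['cx']+d[:,0]*s,c['cy']+d[:,1]*s]
def ray(c,uv):
    uv=np.atleast_2d(uv)-[c['cx'],c['cy']]
    if c['fish']:
        r=np.hypot(*uv.T);th=r/c['f'];d=np.c_[uv*(np.sin(th)/np.maximum(r,1e-9))[:,None],np.cos(th)]
    else: d=np.c_[uv/c['f'],np.ones(len(uv))]
    return d@c['R'].T
def onplane(c,uv,z):
    d=ray(c,uv); return c['e']+d*((z-c['e'][2])/d[:,2])[:,None]
E
cat > m.py <<'E'
from h import *
import pickle
out={}
for n in ["top","scene"]:
    ctrl.get_image(n)
    for l in ["small_pot","big_pot","small_tub","big_tub","small_pot_tray","big_pot_tray","small_tub_tray","big_tub_tray","glass","jar"]:
        r=ctrl.masks_of(n,l); out[n,l]=r
        print(n,l,[(round(float(d['score']),2),np.array(d['extent']).tolist(),int(d['pixels'].sum())) for d in r[:4]])
pickle.dump((out,{n:cam(n) for n in["top","scene"]}),open('m.pkl','wb'))
print(ctrl.get_obs()['t'])
E
python3 m.py
```

```text
top small_pot [(0.76, [405.7, 227.8, 423.8, 243.0], 178), (0.75, [418.8, 192.8, 432.1, 208.2], 191), (0.62, [368.0, 213.2, 385.7, 235.4], 271), (0.46, [314.8, 214.1, 331.2, 230.2], 181)]
top big_pot [(0.76, [362.7, 216.3, 387.8, 238.5], 335)]
top small_tub [(0.56, [350.2, 211.8, 385.8, 250.9], 466), (0.24, [442.1, 211.0, 486.8, 266.5], 1660)]
top big_tub [(0.78, [348.4, 204.4, 391.8, 262.5], 458), (0.38, [394.9, 146.2, 422.0, 167.1], 450)]
top small_pot_tray [(0.77, [393.2, 145.1, 419.6, 164.8], 456), (0.59, [348.3, 173.8, 367.5, 195.1], 407)]
top big_pot_tray [(0.68, [287.8, 137.9, 317.1, 167.9], 759)]
top small_tub_tray []
top big_tub_tray [(0.64, [230.6, 213.9, 273.1, 273.8], 2119)]
top glass [(0.88, [348.9, 175.1, 367.8, 197.2], 361)]
top jar [(0.59, [193.5, 166.7, 223.1, 201.7], 708)]
scene small_pot [(0.79, [230.5, 209.9, 241.9, 226.3], 235), (0.66, [284.7, 141.0, 301.6, 165.6], 347), (0.55, [250.2, 184.3, 262.8, 206.6], 245), (0.49, [338.2, 196.9, 351.8, 219.9], 251)]
scene big_pot [(0.84, [284.2, 155.6, 308.8, 185.9], 418), (0.57, [181.9, 175.2, 229.6, 216.9], 1147)]
scene small_tub [(0.67, [285.5, 174.9, 312.0, 201.8], 455), (0.33, [284.2, 138.2, 299.4, 165.5], 358)]
scene big_tub []
scene small_pot_tray [(0.89, [227.9, 253.8, 253.6, 278.8], 546)]
scene big_pot_tray [(0.68, [284.6, 153.0, 308.9, 184.4], 481), (0.64, [344.0, 258.0, 385.5, 295.2], 1059)]
scene small_tub_tray [(0.76, [183.1, 177.1, 230.5, 217.1], 1063), (0.27, [283.6, 171.7, 312.5, 202.4], 519)]
scene big_tub_tray [(0.74, [393.8, 178.9, 434.5, 226.8], 1542)]
scene glass [(0.87, [289.0, 213.5, 313.2, 250.5], 662)]
scene jar [(0.67, [448.9, 213.9, 491.1, 265.4], 1301)]
1.25
```

```bash
python3 - <<'E'
import cv2,numpy as np
a=cv2.imread('pics/top0.png')[190:280,330:450]; b=cv2.imread('pics/scene0.png')[130:230,260:360]
a=cv2.resize(a,None,fx=5,fy=5,interpolation=3);b=cv2.resize(b,None,fx=5,fy=5,interpolation=3)
cv2.imwrite('pics/ca.png',a);cv2.imwrite('pics/cb.png',b)
E
```

```text
(no output)
```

View pics/ca.png

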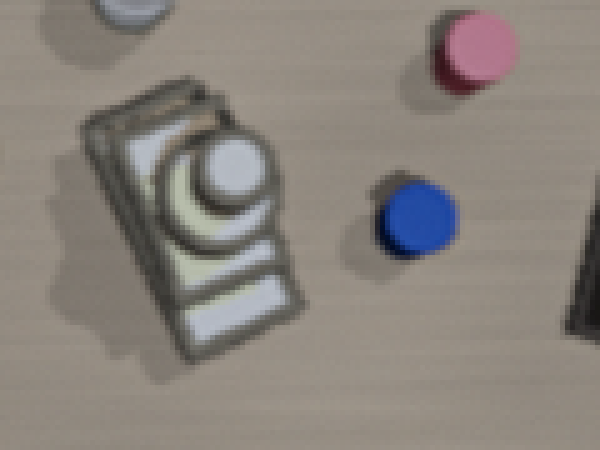

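View pics/cb.png

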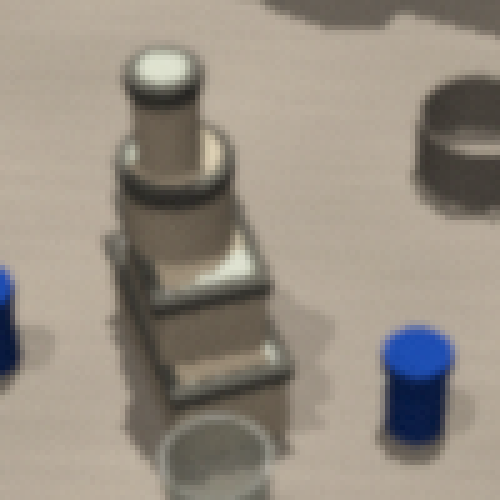

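```bash
cat > a.py <<'E'
from h import *
import pickle
out,C=pickle.load(open('m.pkl','rb'))
A=lambda u,v:np.array([(u+.5)/5-.5+330,(v+.5)/5-.5+190])
B=lambda u,v:np.array([(u+.5)/5-.5+260,(v+.5)/5-.5+130])
def tri(a,b):
    p,q=ray(C['top'],a)[0],ray(C['scene'],b)[0]
    M=np.c_[p,-q]; s,*_=np.linalg.lstsq(M,C['scene']['e']-C['top']['e'],rcond=None)
    X,Y=C['top']['e']+s[0]*p,C['scene']['e']+s[1]*q
    return (X+Y)/2,np.linalg.norm(X-Y)
print('small pot lid',tri(A(235,169),B(163,71)))
print('big pot lid',tri(A(219,190),B(176,165)))
print('stub BR',tri(A(290,272),B(240,178)) )
for z,n,pts in [(.14,'bigpot c',[A(219,190)]),(.095,'stub',[A(175,310),A(290,272),A(230,95)]),(.05,'btub',[A(190,365),A(307,305),A(83,128),A(190,78)]),(.19,'sp',[A(235,169)])]:
    print(n,np.round(onplane(C['top'],np.array(pts),z),4).tolist())
for z,n,pts in [(.14,'bigpot c',[B(176,165)]),(.19,'sp',[B(163,71)]),(.095,'stub front',[B(158,305),B(270,288)]),(.05,'btub front',[B(170,402),B(292,374)])]:
    print('scene',n,np.round(onplane(C['scene'],np.array(pts),z),4).tolist())
ims={n:cv2.imread(f'pics/{n}0.png') for n in C}
rois={'top':dict(bp=(285,138,320,172),sp=(390,142,424,172),bt=(228,205,278,280),st=(435,205,495,270)),'scene':dict(bp=(340,252,392,300),sp=(220,248,260,282),bt=(385,172,436,232),st=(178,172,238,218))}
masks={}
for n in C:
    g=ims[n].max(axis=2)
    for k,(x0,y0,x1,y1) in rois[n].items():
        m=np.zeros_like(g); m[y0:y1,x0:x1]=(g[y0:y1,x0:x1]<75)
        _,lab,st,_=cv2.connectedComponentsWithStats(m); i=1+np.argmax(st[1:,4]); masks[n,k]=lab==i
dim=dict(bp=(.039,),sp=(.029,),bt=(.072,.042),st=(.054,.04))
t=np.linspace(0,2*np.pi,60)
def model(k,p):
    if len(dim[k])==1: o=dim[k][0]*np.c_[np.cos(t),np.sin(t)]
    else:
        a,b=dim[k]; o=np.array([[a,b],[-a,b],[-a,-b],[a,-b]])@np.array([[np.cos(p[2]),np.sin(p[2])],[-np.sin(p[2]),np.cos(p[2])]])
    o=o+p[:2]
    return np.vstack([np.c_[o,0*o[:,0]],np.c_[o,0*o[:,0]+.012]])
def mom(k,n,p):
    h=cv2.convexHull(proj(C[n],model(k,p)).astype(np.float32))
    m=cv2.moments(h); mu=np.array([m['mu20'],m['mu11'],m['mu02']])/m['m00']
    return m['m00'],np.array([m['m10'],m['m01']])/m['m00'],mu
for k in dim:
  for sel in (['top'],['scene'],['top','scene']):
    ob={}
    for n in sel:
        hh=cv2.convexHull(np.argwhere(masks[n,k])[:,::-1].astype(np.int32)).astype(np.float32)
        ys,xs=np.nonzero(masks[n,k]); ob[n]=(len(xs),np.array([xs.mean(),ys.mean()]),np.cov(np.array([xs,ys]))[[0,0,1],[0,1,1]])
    p0=list(onplane(C[sel[0]],ob[sel[0]][1],.006)[0,:2])
    def f(p):
        r=[]
        for n in sel:
            a,c,mu=mom(k,n,p); r+=list(c-ob[n][1])
            if len(dim[k])>1: r+=list((mu-ob[n][2])/20)
        return r
    best=None
    for y in ([None] if len(dim[k])==1 else [0,.8,1.6,2.4]):
        s=least_squares(f,p0+([] if y is None else [y]))
        if best is None or s.cost<best.cost: best=s
    print(k,sel,np.round(best.x,4),'cost',round(best.cost,2),'area obs/model',[(ob[n][0],round(mom(k,n,best.x)[0])) for n in sel])
E
python3 a.py
```

```text
small pot lid (array([ 0.47533482, -0.02343932,  0.18737975]), np.float64(0.0013233949943218931))
big pot lid (array([ 0.4739155 , -0.0214262 ,  0.13410462]), np.float64(0.0018308838673278876))
stub BR (array([ 0.44095792, -0.02533142,  0.10259208]), np.float64(0.05875103622959818))
bigpot c [[0.4732, -0.0218, 0.14]]
stub [[0.4266, -0.005, 0.095], [0.4425, -0.0559, 0.095], [0.5216, -0.0323, 0.095]]
btub [[0.405, -0.0143, 0.05], [0.4315, -0.0686, 0.05], [0.515, 0.0321, 0.05], [0.5378, -0.0183, 0.05]]
sp [[0.475, -0.0238, 0.19]]
scene bigpot c [[0.4808, -0.0193, 0.14]]
scene sp [[0.4788, -0.0222, 0.19]]
scene stub front [[0.5235, -0.0249, 0.095], [0.5097, 0.0237, 0.095]]
scene btub front [[0.5403, -0.0202, 0.05], [0.5195, 0.0337, 0.05]]
bp ['top'] [0.6747 0.1394] cost 0.0 area obs/model [(716, 781)]
bp ['scene'] [0.6761 0.1401] cost 0.0 area obs/model [(966, 1090)]
bp ['top', 'scene'] [0.6754 0.1398] cost 0.1 area obs/model [(716, 781), (966, 1089)]
sp ['top'] [ 0.6663 -0.1231] cost 0.0 area obs/model [(405, 448)]
sp ['scene'] [ 0.6672 -0.1221] cost 0.0 area obs/model [(508, 588)]
sp ['top', 'scene'] [ 0.6668 -0.1226] cost 0.07 area obs/model [(405, 448), (508, 587)]
bt ['top'] [0.458  0.2576 0.    ] cost 0.43 area obs/model [(2051, 2167)]
bt ['scene'] [0.4587 0.2574 0.    ] cost 0.46 area obs/model [(1509, 1630)]
bt ['top', 'scene'] [ 0.4586  0.2573 -0.    ] cost 0.89 area obs/model [(2051, 2166), (1509, 1630)]
st ['top'] [ 0.4596 -0.2506  0.    ] cost 0.73 area obs/model [(1535, 1594)]
st ['scene'] [ 0.4612 -0.2503 -0.    ] cost 0.53 area obs/model [(1051, 1129)]
st ['top', 'scene'] [ 0.4595 -0.251   0.    ] cost 1.31 area obs/model [(1535, 1594), (1051, 1125)]
```

```bash
sed -i 's/least_squares(f,p0+(\[\] if y is None else \[y\]))/least_squares(f,p0+([] if y is None else [y]),diff_step=1e-3,x_scale=[.01,.01]+([] if y is None else [.3]))/' a.py; python3 a.py | tail -12; python3 - <<'E'
import sys;sys.path.insert(0,'.')
from h import *
o=ctrl.get_obs();T=R.from_rotvec(o['tool_rot']).as_matrix();print(T.round(3))
c=cam('wrist');print(c['f'],'eye in tool',(T.T@(c['e']-o['tool_pos'])).round(4));print((T.T@c['R']).round(3))
E
```

```text
bp ['top'] [0.6747 0.1394] cost 0.0 area obs/model [(716, 781)]
bp ['scene'] [0.6761 0.1401] cost 0.0 area obs/model [(966, 1090)]
bp ['top', 'scene'] [0.6755 0.1398] cost 0.1 area obs/model [(716, 781), (966, 1089)]
sp ['top'] [ 0.6663 -0.1231] cost 0.0 area obs/model [(405, 448)]
sp ['scene'] [ 0.6672 -0.1221] cost 0.0 area obs/model [(508, 588)]
sp ['top', 'scene'] [ 0.6667 -0.1226] cost 0.07 area obs/model [(405, 448), (508, 587)]
bt ['top'] [ 0.4584  0.2574 -0.0647] cost 0.21 area obs/model [(2051, 2166)]
bt ['scene'] [0.4594 0.2576 3.0598] cost 0.18 area obs/model [(1509, 1618)]
bt ['top', 'scene'] [0.4587 0.2576 3.0701] cost 0.43 area obs/model [(2051, 2166), (1509, 1618)]
st ['top'] [ 0.46   -0.2508  2.8272] cost 0.07 area obs/model [(1535, 1598)]
st ['scene'] [ 0.4607 -0.2503 -0.2167] cost 0.11 area obs/model [(1051, 1141)]
st ['top', 'scene'] [ 0.4602 -0.2506 -0.2623] cost 0.25 area obs/model [(1535, 1597), (1051, 1142)]
[[ 0.956  0.     0.294]
 [-0.294 -0.     0.956]
 [ 0.    -1.    -0.   ]]
309.70691628693146 eye in tool [-0.0832 -0.1274 -0.0011]
[[-0.     0.947  0.323]
 [-0.001 -0.323  0.947]
 [ 1.    -0.     0.001]]
```

```bash
python3 - <<'E'
from h import *
import pickle
out,C=pickle.load(open('m.pkl','rb'))
for n,l in [('top','glass'),('scene','glass'),('top','jar'),('scene','jar'),('top','small_pot'),('scene','small_pot')]:
    for d in out[n,l]:
        ys,xs=np.nonzero(d['pixels']); z={'glass':.035,'jar':.047,'small_pot':.0225}[l]
        print(n,l,onplane(C[n],[[xs.mean(),ys.mean()]],z)[0].round(3))
E
```

```text
top glass [0.592 0.003 0.035]
scene glass [0.583 0.005 0.035]
top jar [0.598 0.358 0.047]
scene jar [0.597 0.36  0.047]
top small_pot [ 0.472 -0.125  0.022]
top small_pot [ 0.553 -0.159  0.022]
top small_pot [ 0.497 -0.04   0.022]
top small_pot [0.503 0.09  0.022]
scene small_pot [ 0.546 -0.157  0.022]
scene small_pot [ 0.297 -0.055  0.022]
scene small_pot [ 0.464 -0.125  0.022]
scene small_pot [0.499 0.091 0.022]
```

servo_tool --delta_pos '[[0.02, -0.03, -0.03], [0.03, -0.02, -0.05], [0.05, -0.01, -0.055], [0.05, 0, -0.055], [0.05, 0, -0.055]]' --dr '[[0, 0, 0], [0, -5, 0], [0, -5, 0], [0, -5, 0], [0, -5, 0]]' --grip '[1, 1, 1, 1, 1]'

```text
t: 1.88
tool_pos: [0.3165, 0.3525, 0.3052]
tool_rot: [-1.57, -0.057, 0.053]
contact_force: [0.2, 0.9, -0.6]
opening: 0.0856
```

servo_tool --delta_pos '[[0.03, 0, -0.06], [0.025, 0, -0.06], [0.02, 0, -0.06], [0.0, 0, -0.06], [0.0, 0, -0.06]]' --dr '[[0, -5, 0], [0, -5, 0], [0, -5, 0], [0, 0, 0], [0, 0, 0]]' --grip '[1, 1, 1, 1, 1]'

```text
t: 2.5
tool_pos: [0.4563, 0.0756, 0.3072]
tool_rot: [-1.554, -0.276, 0.261]
contact_force: [-0.0, 0.3, -0.4]
opening: 0.0854
```

```bash
cat > go.py <<'E'
from h import *
import sys
# usage: go.py x y z phi -> deltas in tool axes
o=ctrl.get_obs();T=R.from_rotvec(o['tool_rot']).as_matrix();p=np.array(o['tool_pos'])
phi=np.arctan2(T[1,0],T[0,0])
print('t',round(o['t'],2),'p',p.round(4),'phi',phi.round(4),'tilt y',T[:,1].round(3),'open',round(o['opening'],4),'F',np.round(o['contact_force'],1))
if len(sys.argv)>4:
    x,y,z,f=map(float,sys.argv[1:5]); d=np.array([x,y,z])-p
    Td=np.array([[np.cos(f),0,-np.sin(f)],[np.sin(f),0,np.cos(f)],[0,-1,0]])
    print('delta tool(mm)',(T.T@d*1000).round(1),'rot(deg)',np.degrees(R.from_matrix(T.T@Td).as_rotvec()).round(2))
E
python3 go.py .4755 -.0232 .3 .32
```

```text
t 2.5 p [0.4563 0.0756 0.3072] phi 0.3421 tilt y [ 0.009  0.002 -1.   ] open 0.0854 F [-0.   0.3 -0.4]
delta tool(mm) [-15.1   7.1 -99.5] rot(deg) [0.05 1.27 0.52]
```

servo_tool --delta_pos '[[-0.008, 0.004, -0.05], [-0.007, 0.003, -0.045], [0, 0, -0.004], [0, 0, 0]]' --dr '[[0, 1.2, 0.5], [0, 0, 0], [0, 0, 0], [0, 0, 0]]' --grip '[1, 1, 1, 1]'

```text
t: 3.0
tool_pos: [0.475, -0.0295, 0.3006]
tool_rot: [-1.558, -0.247, 0.245]
contact_force: [0.1, -0.5, 0.5]
opening: 0.0853
```

```bash
cat > snap.py <<'E'
from h import *
import sys,pickle
n=sys.argv[1]
o=ctrl.get_obs();c=cam('wrist');im=ctrl.get_image('wrist');cv2.imwrite(f'pics/{n}.png',im[:,:,::-1]);pickle.dump((c,im),open(f'{n}.pkl','wb'))
E
python3 go.py .4755 -.0232 .3 .32; python3 snap.py w1
```

```text
t 3.0 p [ 0.475  -0.0295  0.3006] phi 0.3134 tilt y [ 0.002 -0.001 -1.   ] open 0.0853 F [ 0.1 -0.5  0.5]
delta tool(mm) [2.4 0.6 5.8] rot(deg) [ 0.07 -0.38  0.09]
```

View pics/w1.png

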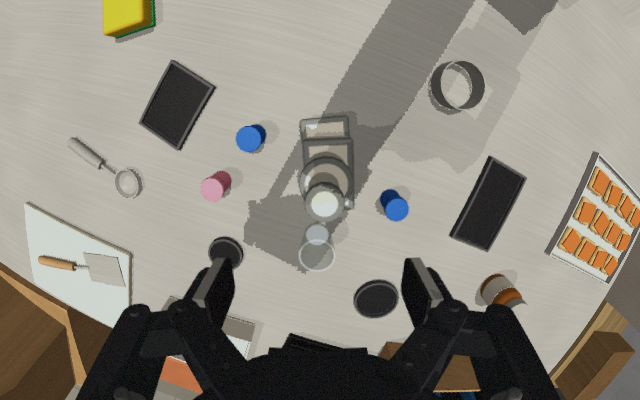

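```bash
cat > ov.py <<'E'
from h import *
import sys,pickle,json
# ov.py snap x0 y0 w h scale  items: kind,x,y,yaw,z
t=np.linspace(0,2*np.pi,73)
D=dict(sp=(.017,),bp=(.027,),st=(.042,.028),bt=(.06,.03),spt=(.029,),bpt=(.039,),stt=(.054,.04),btt=(.072,.042))
def ring(k,x,y,yaw,z):
    d=D[k]
    if len(d)==1:o=d[0]*np.c_[np.cos(t),np.sin(t)]
    else:
        a,b=d;q=np.array([[a,b],[-a,b],[-a,-b],[a,-b],[a,b]]);o=np.vstack([np.linspace(q[i],q[i+1],12) for i in range(4)])@np.array([[np.cos(yaw),np.sin(yaw)],[-np.sin(yaw),np.cos(yaw)]])
    return np.c_[o+[x,y],0*o[:,0]+z]
if __name__=='__main__':
    n=sys.argv[1];x0,y0,w,h,s=map(int,sys.argv[2:7]);c,im=pickle.load(open(n+'.pkl','rb'))
    im=cv2.resize(im[y0:y0+h,x0:x0+w,::-1],None,fx=s,fy=s,interpolation=cv2.INTER_CUBIC)
    for it in sys.argv[8:]:
        k,*v=it.split(',');p=(proj(c,ring(k,*map(float,v)))+.5-[x0,y0])*s-.5
        cv2.polylines(im,[np.round(p*16).astype(np.int32)],False,(0,0,255),1,cv2.LINE_AA,4)
    cv2.imwrite('pics/'+sys.argv[7]+'.png',im)
E
python3 ov.py w1 270 100 120 110 6 o1; python3 ov.py w1 270 100 120 110 6 o2 sp,.4755,-.0232,0,.19 bp,.4745,-.0215,0,.14 st,.4753,-.0164,.32,.095 bt,.472,-.017,.42,.05
```

```text
(no output)
```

View pics/o1.png

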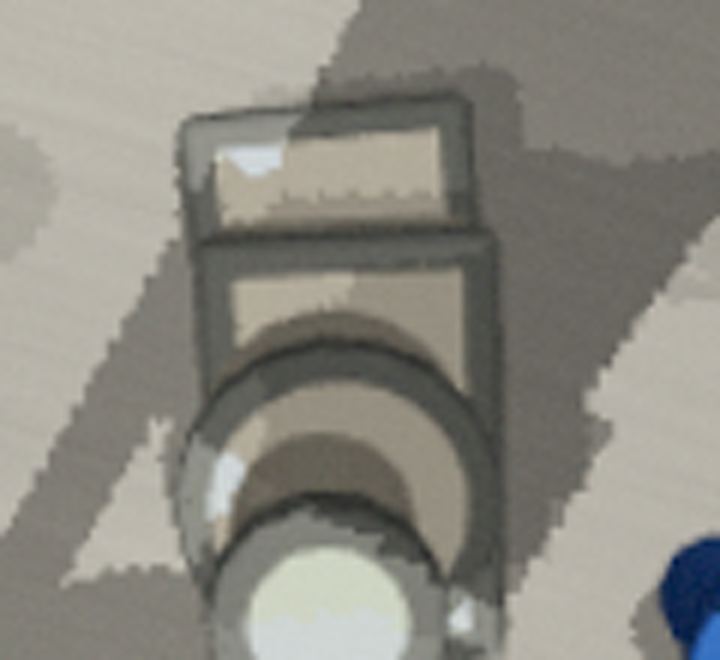

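View pics/o2.png

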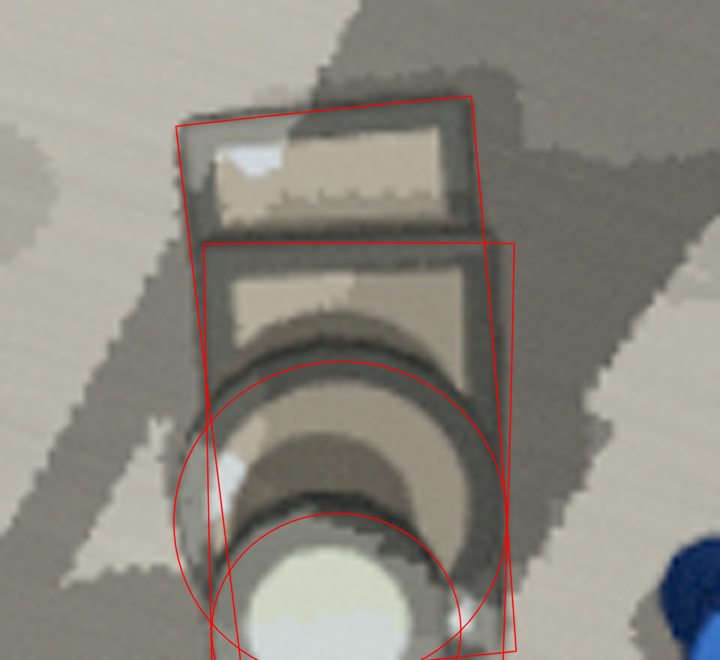

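servo_tool --delta_pos '[[0.001, 0.03, 0.005], [0, 0.04, 0], [0, 0.035, 0], [0, 0.022, 0], [0, 0, 0]]' --dr '[[0, 0, 0], [0, 0, 0], [0, 0, 0], [0, 0, 0], [0, 0, 0]]' --grip '[1, 0.9, 0.8, 0.7, 0.65]'

```text
t: 3.68
tool_pos: [0.4753, -0.0169, 0.1725]
tool_rot: [-1.557, -0.261, 0.25]
contact_force: [0.7, -0.3, -0.5]
opening: 0.0556
```

```bash
python3 go.py .4743 -.0242 .168 .31; python3 snap.py w2; python3 - <<'E'
from h import *
cv2.imwrite('pics/s2.png',ctrl.get_image('scene')[60:260,200:400,::-1].repeat(3,0).repeat(3,1))
E
```

```text
t 3.67 p [ 0.4753 -0.0169  0.1725] phi 0.3258 tilt y [ 0.007 -0.    -1.   ] open 0.0556 F [ 0.7 -0.3 -0.5]
delta tool(mm) [-3.3  4.5 -6.6] rot(deg) [0.14 0.9  0.37]
```

View pics/w2.png

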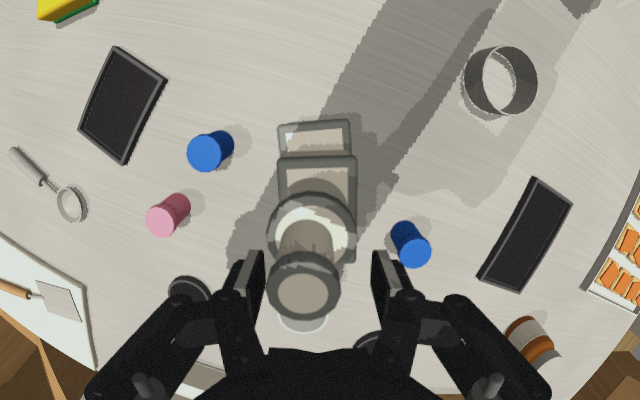

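View pics/s2.png

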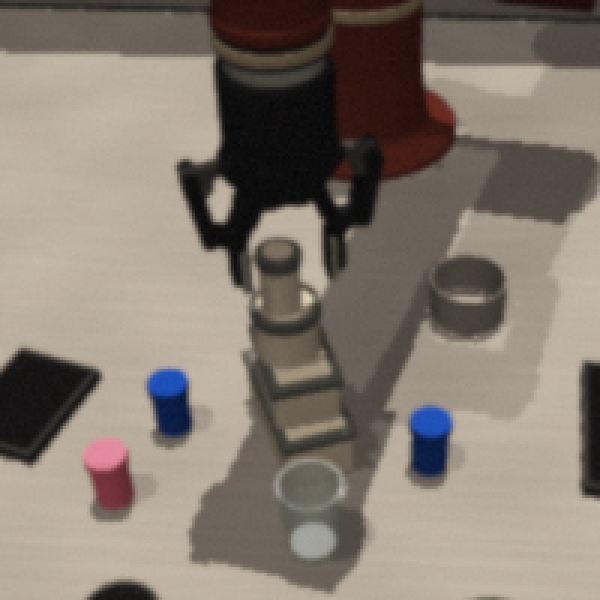

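servo_tool --delta_pos '[[-0.003, 0.003, -0.006], [0, 0.001, 0], [0, 0, 0]]' --dr '[[0, 0.5, 0.4], [0, 0, 0], [0, 0, 0]]' --grip '[0.65, 0.65, 0.65]'

```text
t: 4.15
tool_pos: [0.478, -0.0247, 0.1747]
tool_rot: [-1.563, -0.256, 0.241]
contact_force: [0.9, 0.2, -0.6]
opening: 0.0557
```

```bash
python3 go.py .4743 -.0242 .168 .31
```

```text
t 4.15 p [ 0.478  -0.0247  0.1747] phi 0.3167 tilt y [ 0.011 -0.005 -1.   ] open 0.0557 F [ 0.9  0.2 -0.6]
delta tool(mm) [-3.4  6.7  1.7] rot(deg) [0.45 0.38 0.5 ]
```

servo_tool --delta_pos '[[-0.003, 0.006, 0.001]]' --dr '[[0.4, 0.3, 0.5]]' --grip '[0.65]'

```text
t: 4.28
tool_pos: [0.4754, -0.0249, 0.1695]
tool_rot: [-1.558, -0.245, 0.243]
contact_force: [-0.3, 0.7, -0.4]
opening: 0.0556
```

```bash
python3 go.py .4743 -.0242 .168 .31
```

```text
t 4.28 p [ 0.4754 -0.0249  0.1695] phi 0.3111 tilt y [ 0.002 -0.001 -1.   ] open 0.0556 F [-0.3  0.7 -0.4]
delta tool(mm) [-0.8  1.5  1. ] rot(deg) [0.09 0.06 0.07]
```

servo_tool --delta_pos '[[0, 0, 0]]' --dr '[[0, 0, 0]]' --grip '[0.65]'

```text
t: 4.4
tool_pos: [0.4748, -0.0249, 0.1687]
tool_rot: [-1.558, -0.244, 0.244]
contact_force: [-0.5, -0.1, -0.6]
opening: 0.0556
```

```bash
python3 go.py .4743 -.0242 .168 .31
```

```text
t 4.4 p [ 0.4748 -0.0249  0.1687] phi 0.3107 tilt y [ 0.    -0.001 -1.   ] open 0.0556 F [-0.5 -0.1 -0.6]
delta tool(mm) [-0.3  0.7  0.8] rot(deg) [ 0.04  0.04 -0.01]
```

servo_tool --delta_pos '[[0, 0, 0], [0, 0, 0], [0, 0, 0], [0, 0, 0]]' --dr '[[0, 0, 0], [0, 0, 0], [0, 0, 0], [0, 0, 0]]' --grip '[0.5, 0.35, 0.2, 0.2]' --grip_force 40

```text
t: 4.9
tool_pos: [0.4748, -0.0249, 0.1687]
tool_rot: [-1.558, -0.244, 0.244]
contact_force: [-0.3, -0.8, -0.1]
opening: 0.0329
```

```bash
python3 go.py .4743 -.0242 .168 .31; python3 snap.py w3
```

```text
t 4.9 p [ 0.4748 -0.0249  0.1687] phi 0.3106 tilt y [ 0.    -0.001 -1.   ] open 0.0329 F [-0.3 -0.8 -0.1]
delta tool(mm) [-0.3  0.7  0.8] rot(deg) [ 0.04  0.04 -0.01]
```

View pics/w3.png

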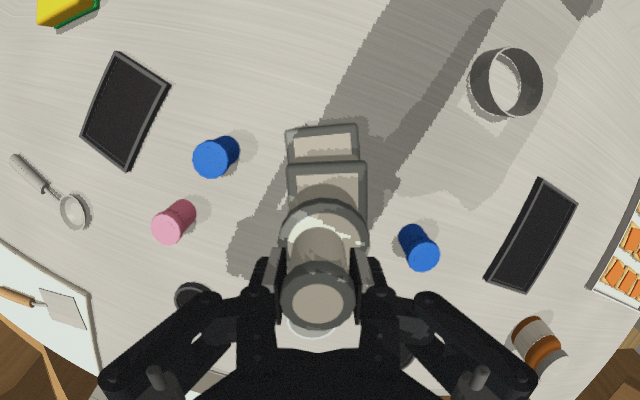

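```bash
python3 ov.py w3 270 230 100 100 6 o3 sp,.4748,-.0249,0,.19 sp,.4743,-.0242,0,.19 ; python3 - <<'E'
from h import *
import pickle
c,im=pickle.load(open('w3.pkl','rb'));print(onplane(c,[[318,300]],.19))
E
```

```text
[[ 0.47250336 -0.02618356  0.19      ]]
```

View pics/o3.png

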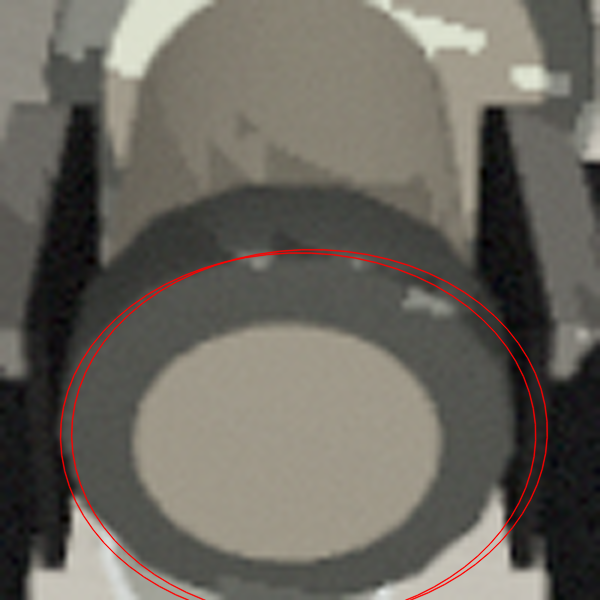

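servo_tool --delta_pos '[[0, -0.015, 0], [0, -0.035, 0], [0, -0.035, 0], [0.02, -0.005, -0.02], [0.04, 0, -0.04]]' --dr '[[0, 0, 0], [0, 0, 0], [0, 0, 0], [0, 0, 0], [0, 0, 0]]' --grip '[0.2, 0.2, 0.2, 0.2, 0.2]'

```text
t: 5.58
tool_pos: [0.5509, -0.063, 0.2668]
tool_rot: [-1.559, -0.249, 0.242]
contact_force: [0.6, -0.6, 1.0]
opening: 0.033
```

```bash
python3 go.py .669 -.122 .15 .31
```

```text
t 5.58 p [ 0.5509 -0.063   0.2668] phi 0.313 tilt y [ 0.005 -0.002 -1.   ] open 0.033 F [ 0.6 -0.6  1. ]
delta tool(mm) [ 93.7 117.4 -92.1] rot(deg) [0.16 0.17 0.22]
```

servo_tool --delta_pos '[[0.035, 0.01, -0.035], [0.03, 0.03, -0.03], [0.02, 0.04, -0.018], [0.003, 0.03, -0.004], [0, 0, 0]]' --dr '[[0, 0, 0], [0, 0, 0], [0, 0, 0], [0, 0, 0], [0, 0, 0]]' --grip '[0.2, 0.2, 0.2, 0.2, 0.2]'

```text
t: 6.2
tool_pos: [0.6712, -0.1235, 0.1623]
tool_rot: [-1.563, -0.255, 0.234]
contact_force: [-0.4, 0.3, -1.8]
opening: 0.0333
```

```bash
python3 go.py .669 -.122 .07 .31; python3 snap.py w4; python3 ov.py w4 0 0 640 400 1 o4 spt,.667,-.1225,0,.012 bpt,.6755,.14,0,.012 stt,.4602,-.2506,-.26,.012 btt,.4587,.2575,-.07,.012
```

```text
t 6.2 p [ 0.6712 -0.1235  0.1623] phi 0.3115 tilt y [ 0.014 -0.004 -1.   ] open 0.0333 F [-0.4  0.3 -1.8]
delta tool(mm) [-2.8 92.2  2.9] rot(deg) [0.46 0.09 0.68]
```

View pics/o4.png

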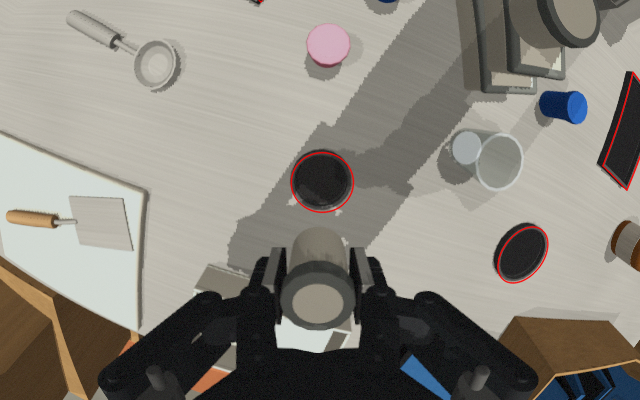

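servo_tool --delta_pos '[[-0.001, 0.03, 0.001], [-0.001, 0.035, 0.001], [0, 0.02, 0], [0, 0, 0]]' --dr '[[0.3, 0, 0.5], [0, 0, 0], [0, 0, 0], [0, 0, 0]]' --grip '[0.2, 0.2, 0.2, 0.2]'

```text
t: 6.75
tool_pos: [0.6725, -0.1225, 0.081]
tool_rot: [-1.564, -0.256, 0.235]
contact_force: [-0.1, -0.2, -0.0]
opening: 0.0329
```

```bash
python3 go.py .669 -.122 .034 .31; python3 snap.py w5; python3 ov.py w5 240 120 160 100 5 o5 spt,.667,-.1225,0,.012
```

```text
t 6.75 p [ 0.6725 -0.1225  0.081 ] phi 0.3125 tilt y [ 0.014 -0.005 -1.   ] open 0.0329 F [-0.1 -0.2 -0. ]
delta tool(mm) [-3.7 47.   2. ] rot(deg) [0.5  0.14 0.68]
```

View pics/w5.png

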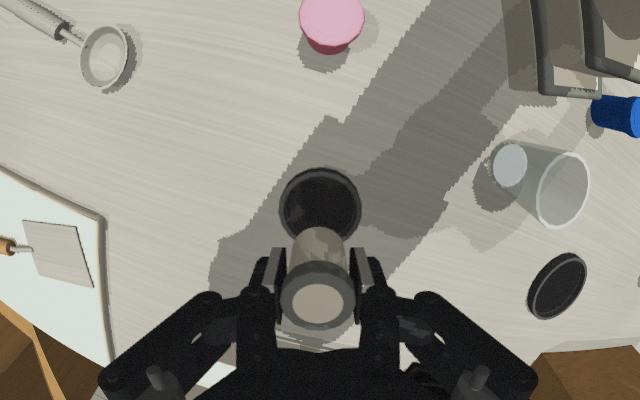

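servo_tool --delta_pos '[[-0.002, 0.01, 0.001], [-0.002, 0.015, 0.001], [0, 0.01, 0], [0, 0.001, 0]]' --dr '[[0.5, 0, 0.7], [0, 0, 0.2], [0, 0, 0.2], [0, 0, 0]]' --grip '[0.2, 0.2, 0.2, 0.2]'

```text
t: 7.3
tool_pos: [0.6707, -0.1227, 0.0473]
tool_rot: [-1.561, -0.244, 0.247]
contact_force: [-0.2, 0.7, -1.2]
opening: 0.0332
```

```bash
python3 go.py .669 -.122 .034 .31; python3 snap.py w5; python3 ov.py w5 240 120 160 100 5 o5 spt,.667,-.1225,0,.012
```

```text
t 7.3 p [ 0.6707 -0.1227  0.0473] phi 0.3125 tilt y [-0.001 -0.004 -1.   ] open 0.0332 F [-0.2  0.7 -1.2]
delta tool(mm) [-1.4 13.3  1.2] rot(deg) [ 0.21  0.15 -0.15]
```

View pics/w5.png

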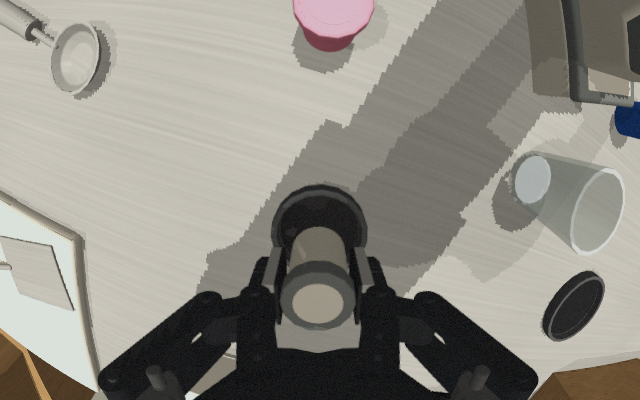

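servo_tool --delta_pos '[[-0.001, 0.007, 0.001], [0, 0.006, 0], [0, 0.002, 0], [0, 0, 0]]' --dr '[[0.2, 0, 0], [0, 0, 0], [0, 0, 0], [0, 0, 0]]' --grip '[0.2, 0.2, 0.2, 0.2]'

```text
t: 7.85
tool_pos: [0.6703, -0.1223, 0.0327]
tool_rot: [-1.558, -0.245, 0.246]
contact_force: [1.0, 0.2, 0.5]
opening: 0.0333
```

```bash
python3 go.py .669 -.122 .033 .31
```

```text
t 7.85 p [ 0.6703 -0.1223  0.0327] phi 0.3125 tilt y [-0.    -0.001 -1.   ] open 0.0333 F [1.  0.2 0.5]
delta tool(mm) [-1.1 -0.3  0.7] rot(deg) [ 0.06  0.15 -0.04]
```

servo_tool --delta_pos '[[-0.001, 0.0015, 0], [0, 0.001, 0]]' --dr '[[0, 0, 0], [0, 0, 0]]' --grip '[0.2, 0.2]'

```text
t: 8.1
tool_pos: [0.6704, -0.1223, 0.0326]
tool_rot: [-1.558, -0.247, 0.244]
contact_force: [-3.5, 1.1, 5.5]
opening: 0.0332
```

Contact (5.5 N upward). Release slowly.

servo_tool --delta_pos '[[0, 0, 0], [0, 0, 0], [0, 0, 0], [0, 0, 0], [0, 0, 0]]' --dr '[[0, 0, 0], [0, 0, 0], [0, 0, 0], [0, 0, 0], [0, 0, 0]]' --grip '[0.45, 0.52, 0.6, 0.65, 0.65]'

```text
t: 8.72
tool_pos: [0.6703, -0.1227, 0.0318]
tool_rot: [-1.559, -0.247, 0.244]
contact_force: [0.2, 0.2, 1.0]
opening: 0.0554
```

```bash
python3 go.py; python3 snap.py w6; python3 ov.py w6 230 140 180 190 3 o6
```

```text
t 8.72 p [ 0.6703 -0.1227  0.0318] phi 0.3125 tilt y [ 0.002 -0.001 -1.   ] open 0.0554 F [0.2 0.2 1. ]
```

View pics/o6.png

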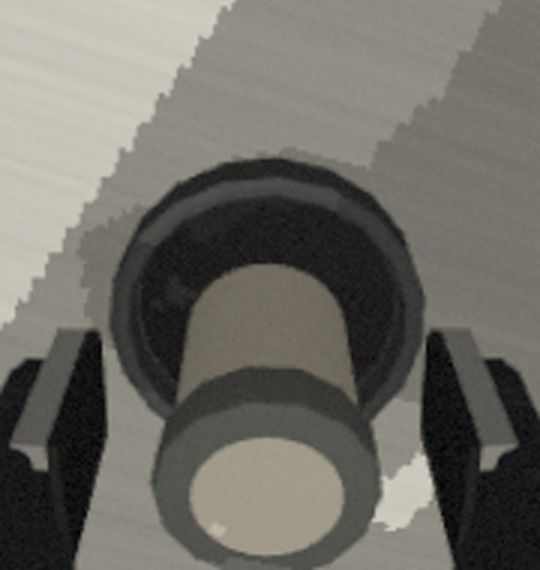

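servo_tool --delta_pos '[[0, -0.02, 0], [0, -0.04, 0], [0, -0.06, 0], [-0.03, -0.05, 0.03], [-0.05, -0.01, 0.05]]' --dr '[[0, 0, 0], [0, 0, 0], [0, 0, 0], [0, 0, 0], [0, 0, 0]]' --grip '[0.65, 0.65, 0.8, 1, 1]'

```text
t: 9.4
tool_pos: [0.5796, -0.0764, 0.2183]
tool_rot: [-1.56, -0.249, 0.239]
contact_force: [0.0, 0.2, 0.0]
opening: 0.0853
```

```bash
python3 go.py .472 -.0225 .23 .31
```

```text
t 9.4 p [ 0.5796 -0.0764  0.2183] phi 0.3106 tilt y [ 0.007 -0.002 -1.   ] open 0.0853 F [0.  0.2 0. ]
delta tool(mm) [-85.9 -12.6  84.1] rot(deg) [0.25 0.03 0.33]
```

servo_tool --delta_pos '[[-0.035, -0.01, 0.035], [-0.03, 0, 0.03], [-0.012, 0, 0.01], [0, 0, 0]]' --dr '[[0.2, 0, 0.3], [0, 0, 0], [0, 0, 0], [0, 0, 0]]' --grip '[1, 1, 1, 1]'

```text
t: 9.9
tool_pos: [0.4799, -0.0259, 0.2376]
tool_rot: [-1.563, -0.257, 0.234]
contact_force: [-0.3, 0.3, -0.4]
opening: 0.0854
```

```bash
python3 go.py .472 -.0225 .122 .31; python3 snap.py w7; python3 ov.py w7 240 100 150 130 5 o7 bp,.472,-.0225,0,.14 st,.4745,-.0168,.345,.095 bt,.471,-.018,.38,.05
```

```text
t 9.9 p [ 0.4799 -0.0259  0.2376] phi 0.3123 tilt y [ 0.016 -0.004 -1.   ] open 0.0854 F [-0.3  0.3 -0.4]
delta tool(mm) [ -8.  115.5   6.6] rot(deg) [0.47 0.13 0.78]
```

View pics/o7.png

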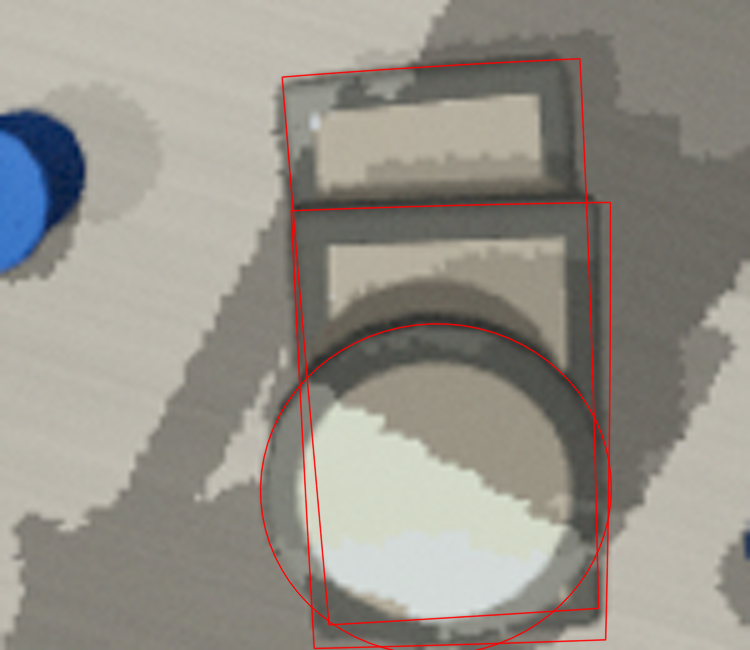

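View pics/w7.png

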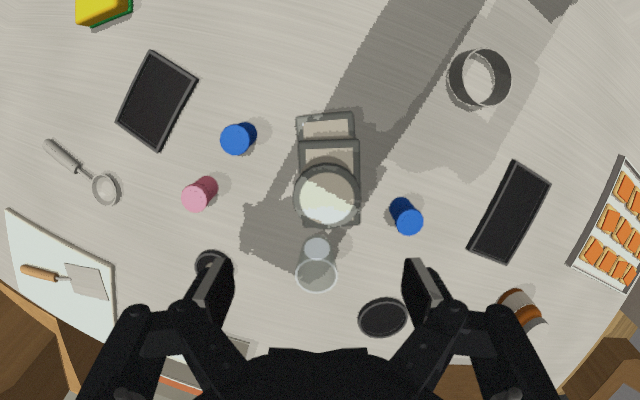

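servo_tool --delta_pos '[[-0.006, 0.03, 0.005], [-0.001, 0.035, 0], [0, 0.02, 0], [0, 0, 0]]' --dr '[[0.4, 0, 0.8], [0, 0, 0.3], [0, 0, 0.2], [0, 0, 0]]' --grip '[1, 1, 1, 1]'

```text
t: 10.45
tool_pos: [0.4766, -0.0257, 0.1537]
tool_rot: [-1.562, -0.24, 0.247]
contact_force: [-0.7, -0.2, 0.2]
opening: 0.0855
```

```bash
python3 go.py .472 -.023 .122 .31
```

```text
t 10.45 p [ 0.4766 -0.0257  0.1537] phi 0.3104 tilt y [-0.003 -0.005 -1.   ] open 0.0855 F [-0.7 -0.2  0.2]
delta tool(mm) [-3.4 31.7  4.1] rot(deg) [ 0.23  0.02 -0.28]
```

servo_tool --delta_pos '[[-0.003, 0.015, 0.004], [0, 0.012, 0], [0, 0.004, 0], [0, 0, 0]]' --dr '[[0.2, 0, -0.1], [0, 0, 0.2], [0, 0, 0], [0, 0, 0]]' --grip '[1, 1, 1, 1]'

```text
t: 10.95
tool_pos: [0.4742, -0.0234, 0.1232]
tool_rot: [-1.56, -0.241, 0.246]
contact_force: [-0.2, 0.2, -0.1]
opening: 0.0853
```

```bash
python3 go.py .472 -.023 .122 .31; python3 snap.py w8; python3 ov.py w8 200 140 240 190 3 o8 bp,.472,-.023,0,.14
```

```text
t 10.95 p [ 0.4742 -0.0234  0.1232] phi 0.3099 tilt y [-0.003 -0.003 -1.   ] open 0.0853 F [-0.2  0.2 -0.1]
delta tool(mm) [-2.   1.2  1. ] rot(deg) [ 0.12 -0.01 -0.2 ]
```

View pics/o8.png

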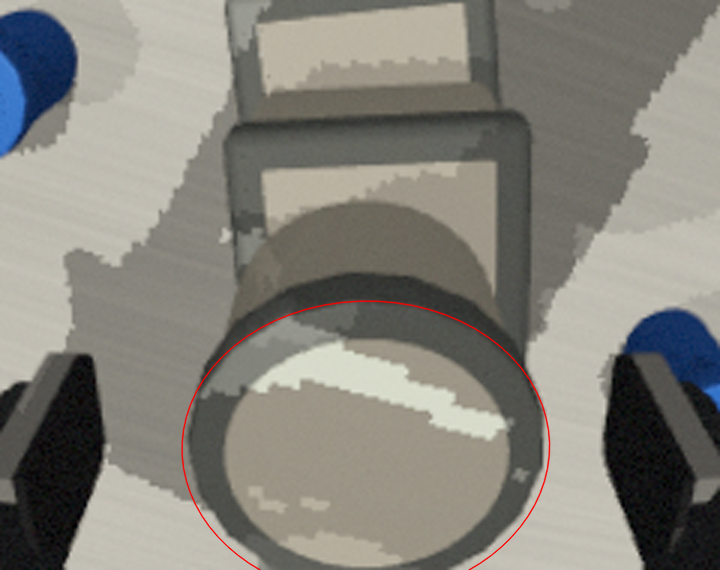

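servo_tool --delta_pos '[[-0.002, 0.001, 0.001], [0, 0, 0], [0, 0, 0], [0, 0, 0], [0, 0, 0]]' --dr '[[0.1, 0, -0.2], [0, 0, 0], [0, 0, 0], [0, 0, 0], [0, 0, 0]]' --grip '[1, 0.8, 0.65, 0.5, 0.4]' --grip_force 45

```text
t: 11.62
tool_pos: [0.473, -0.0232, 0.1241]
tool_rot: [-1.558, -0.246, 0.24]
contact_force: [-0.3, -0.2, -0.0]
opening: 0.0529
```

```bash
python3 go.py .472 -.023 .122 .31
```

```text
t 11.62 p [ 0.473  -0.0232  0.1241] phi 0.31 tilt y [ 0.004 -0.001 -1.   ] open 0.0529 F [-0.3 -0.2 -0. ]
delta tool(mm) [-0.9  2.1  0.5] rot(deg) [ 0.11 -0.    0.2 ]
```

servo_tool --delta_pos '[[0, -0.015, 0], [0, -0.03, 0], [0.02, -0.02, 0.01], [0.04, 0, 0.015], [0.05, 0, 0.02]]' --dr '[[0, 0, 0], [0, 0, 0], [0, 0, 0], [0, 0, 0], [0, 0, 0]]' --grip '[0.4, 0.4, 0.4, 0.4, 0.4]'

```text
t: 12.25
tool_pos: [0.5648, 0.0531, 0.1947]
tool_rot: [-1.56, -0.244, 0.235]
contact_force: [0.6, -0.6, -1.1]
opening: 0.0526
```

```bash
python3 go.py .6765 .14 .1 .31
```

```text
t 12.25 p [0.5648 0.0531 0.1947] phi 0.3052 tilt y [ 0.006 -0.002 -1.   ] open 0.0526 F [ 0.6 -0.6 -1.1]
delta tool(mm) [132.1  95.2  49.6] rot(deg) [ 0.18 -0.27  0.28]
```

servo_tool --delta_pos '[[0.045, 0.0, 0.017], [0.04, 0.01, 0.015], [0.03, 0.025, 0.01], [0.006, 0.025, 0.002], [0, 0.01, 0]]' --dr '[[0, 0, 0.3], [0, 0, 0.2], [0, 0, 0.2], [0, 0, 0.2], [0, 0, 0]]' --grip '[0.4, 0.4, 0.4, 0.4, 0.4]'

```text
t: 12.88
tool_pos: [0.6748, 0.1368, 0.1293]
tool_rot: [-1.563, -0.24, 0.245]
contact_force: [-0.3, -0.2, -0.6]
opening: 0.053
```

```bash
python3 go.py .6765 .14 .05 .31;python3 snap.py w9
```

```text
t 12.88 p [0.6748 0.1368 0.1293] phi 0.3087 tilt y [-0.002 -0.006 -1.   ] open 0.053 F [-0.3 -0.2 -0.6]
delta tool(mm) [ 2.9 79.3  3. ] rot(deg) [ 0.32 -0.07 -0.2 ]
```

View pics/w9.png

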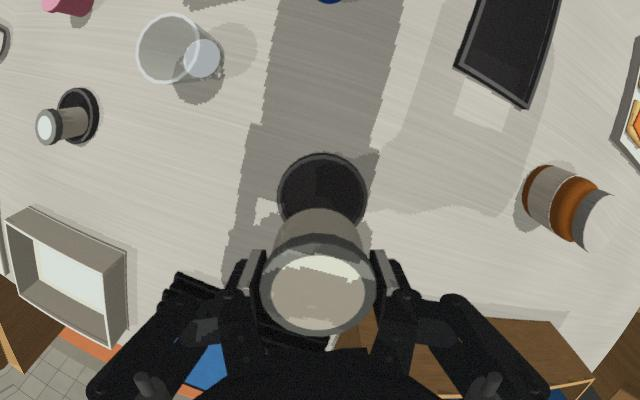

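servo_tool --delta_pos '[[0.002, 0.025, 0.002], [0.001, 0.03, 0.001], [0, 0.02, 0], [0, 0.003, 0]]' --dr '[[0.3, 0, 0], [0, 0, 0.2], [0, 0, 0.2], [0, 0, 0]]' --grip '[0.4, 0.4, 0.4, 0.4]'

```text
t: 13.42
tool_pos: [0.6761, 0.139, 0.0491]
tool_rot: [-1.559, -0.234, 0.247]
contact_force: [-0.5, 0.0, -0.8]
opening: 0.0527
```

```bash
python3 go.py .6765 .14 .0335 .31;python3 snap.py w9; python3 ov.py w9 240 120 160 100 5 o9 bpt,.6755,.14,0,.012
```

```text
t 13.43 p [0.6761 0.139  0.0491] phi 0.3067 tilt y [-0.008 -0.003 -1.   ] open 0.0527 F [-0.5  0.  -0.8]
delta tool(mm) [ 0.8 15.6  0.8] rot(deg) [ 0.02 -0.19 -0.49]
```

View pics/o9.png

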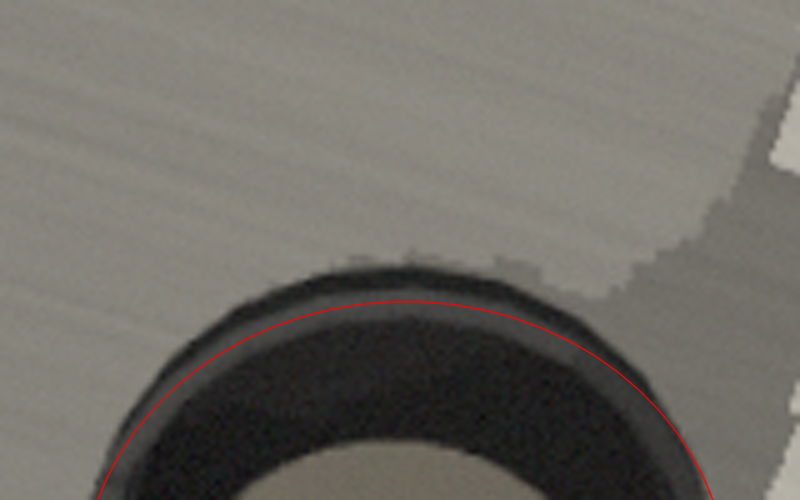

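servo_tool --delta_pos '[[0, 0.008, 0.001], [0, 0.006, 0], [0, 0.003, 0], [0, 0.001, 0]]' --dr '[[0, 0, -0.4], [0, 0, 0], [0, 0, 0], [0, 0, 0]]' --grip '[0.4, 0.4, 0.4, 0.4]'

```text
t: 13.98
tool_pos: [0.6782, 0.1402, 0.0339]
tool_rot: [-1.558, -0.245, 0.236]
contact_force: [-0.8, 0.3, -1.2]
opening: 0.0528
```

```bash
python3 go.py .6765 .14 .0335 .31
```

```text
t 13.97 p [0.6782 0.1402 0.0339] phi 0.3066 tilt y [ 0.005  0.    -1.   ] open 0.0528 F [-0.8  0.3 -1.2]
delta tool(mm) [-1.7  0.4  0.4] rot(deg) [ 0.09 -0.19  0.29]
```

servo_tool --delta_pos '[[-0.001, 0.0015, 0], [0, 0.001, 0]]' --dr '[[0, 0, 0.2], [0, 0, 0]]' --grip '[0.4, 0.4]'

```text
t: 14.22
tool_pos: [0.6779, 0.14, 0.0331]
tool_rot: [-1.559, -0.243, 0.239]
contact_force: [-4.9, -0.3, 7.4]
opening: 0.0527
```

servo_tool --delta_pos '[[0, 0, 0], [0, 0, 0], [0, 0, 0], [0, 0, 0], [0, 0, 0]]' --dr '[[0, 0, 0], [0, 0, 0], [0, 0, 0], [0, 0, 0], [0, 0, 0]]' --grip '[0.66, 0.72, 0.8, 0.9, 1]'

```text
t: 14.85
tool_pos: [0.6784, 0.14, 0.0331]
tool_rot: [-1.559, -0.244, 0.237]
contact_force: [0.8, 0.1, -0.0]
opening: 0.0853
```

```bash
python3 go.py;python3 snap.py w10; python3 ov.py w10 200 130 240 200 3 o10
```

```text
t 14.85 p [0.6784 0.14   0.0331] phi 0.3066 tilt y [ 0.004 -0.001 -1.   ] open 0.0853 F [ 0.8  0.1 -0. ]
```

View pics/o10.png

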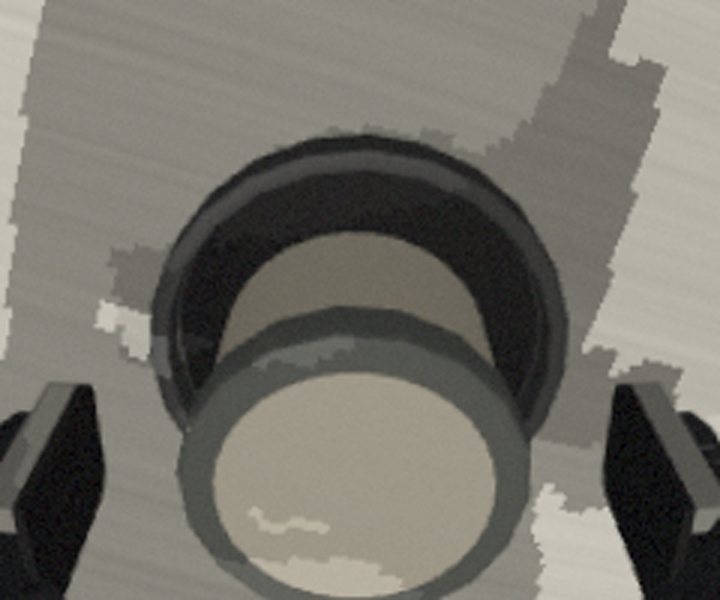

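servo_tool --delta_pos '[[0, -0.02, 0], [0, -0.04, 0], [0, -0.06, 0], [-0.03, -0.04, -0.015], [-0.05, -0.01, -0.02]]' --dr '[[0, 0, 0], [0, 0, 0], [0, 0, 0], [0, -1, 0], [0, -1, 0]]' --grip '[1, 1, 1, 1, 1]'

```text
t: 15.52
tool_pos: [0.6134, 0.082, 0.2137]
tool_rot: [-1.557, -0.278, 0.265]
contact_force: [1.1, -1.3, 0.4]
opening: 0.0857
```

```bash
python3 go.py .4738 -.0178 .2 .345
```

```text
t 15.53 p [0.6134 0.082  0.2137] phi 0.3457 tilt y [ 0.008 -0.001 -1.   ] open 0.0857 F [ 1.1 -1.3  0.4]
delta tool(mm) [-165.2   12.7  -46.6] rot(deg) [0.24 0.04 0.43]
```

servo_tool --delta_pos '[[-0.05, 0.0, -0.015], [-0.05, 0, -0.015], [-0.04, 0, -0.01], [-0.013, 0, -0.003], [0, 0.0, 0]]' --dr '[[0, 0, 0.4], [0, 0, 0], [0, 0, 0], [0, 0, 0], [0, 0, 0]]' --grip '[1, 1, 1, 1, 1]'

```text
t: 16.15
tool_pos: [0.4817, -0.0141, 0.2243]
tool_rot: [-1.563, -0.285, 0.256]
contact_force: [-0.0, 0.2, 0.3]
opening: 0.0852
```

```bash
python3 go.py .4738 -.0178 .2 .345; python3 snap.py w11; python3 ov.py w11 220 100 180 150 4 o11 st,.4738,-.0178,.345,.095 bt,.4705,-.0185,.38,.05
```

```text
t 16.15 p [ 0.4817 -0.0141  0.2243] phi 0.344 tilt y [ 0.02  -0.006 -1.   ] open 0.0852 F [-0.   0.2  0.3]
delta tool(mm) [-9.1 24.2 -0.5] rot(deg) [ 0.72 -0.07  0.95]
```

View pics/o11.png

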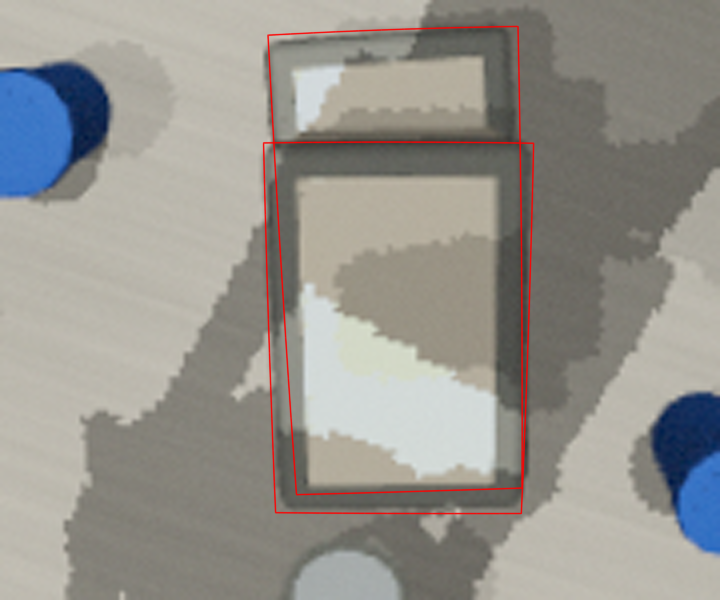

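servo_tool --delta_pos '[[-0.007, 0.03, -0.001], [-0.002, 0.04, 0], [0, 0.035, 0], [0, 0.012, 0], [0, 0, 0]]' --dr '[[0.5, 0, 1.0], [0, 0, 0.3], [0, 0, 0.2], [0, 0, 0.2], [0, 0, 0]]' --grip '[1, 1, 1, 1, 1]'

```text
t: 16.82
tool_pos: [0.4746, -0.0163, 0.0989]
tool_rot: [-1.556, -0.258, 0.289]
contact_force: [-0.3, -0.3, 1.2]
opening: 0.0855
```

```bash
python3 go.py .4738 -.0178 .079 .345
```

```text
t 16.82 p [ 0.4746 -0.0163  0.0989] phi 0.3487 tilt y [-0.019 -0.006 -1.   ] open 0.0855 F [-0.3 -0.3  1.2]
delta tool(mm) [-0.9 19.9 -1.1] rot(deg) [-0.02  0.21 -1.13]
```

servo_tool --delta_pos '[[-0.001, 0.012, -0.001], [0, 0.008, 0], [0, 0.001, 0], [0, 0, 0]]' --dr '[[0, 0.2, -0.9], [0, 0, 0], [0, 0, 0], [0, 0, 0]]' --grip '[1, 1, 1, 1]'

```text
t: 17.32
tool_pos: [0.476, -0.0181, 0.0795]
tool_rot: [-1.556, -0.273, 0.269]
contact_force: [-0.0, 0.1, -0.8]
opening: 0.0857
```

```bash
python3 go.py .4738 -.0178 .079 .345; python3 snap.py w12; python3 ov.py w12 200 130 240 200 3 o12
```

```text
t 17.32 p [ 0.476  -0.0181  0.0795] phi 0.3453 tilt y [ 0.002 -0.002 -1.   ] open 0.0857 F [-0.   0.1 -0.8]
delta tool(mm) [-2.   0.5  1. ] rot(deg) [0.13 0.02 0.09]
```

View pics/o12.png

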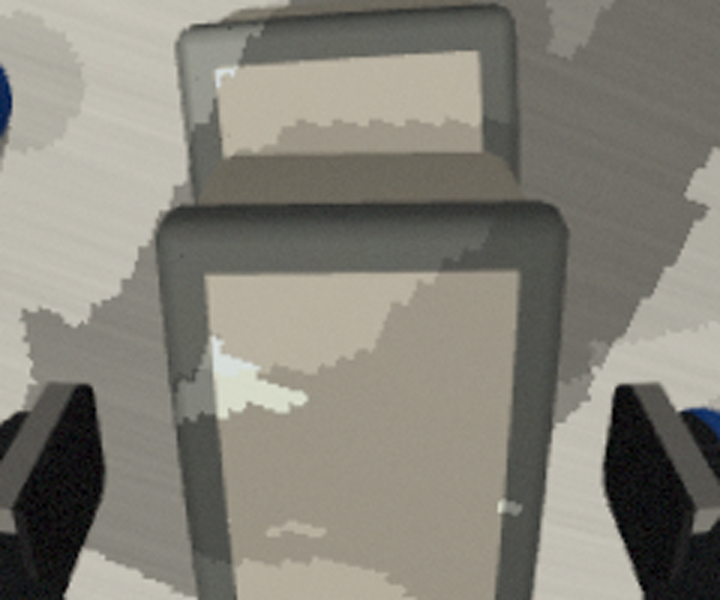

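servo_tool --delta_pos '[[-0.002, 0, 0.001], [0, 0, 0], [0, 0, 0], [0, 0, 0], [0, 0, 0]]' --dr '[[0, 0, 0], [0, 0, 0], [0, 0, 0], [0, 0, 0], [0, 0, 0]]' --grip '[0.9, 0.75, 0.6, 0.5, 0.4]' --grip_force 60

```text
t: 18.0
tool_pos: [0.4747, -0.0179, 0.0809]
tool_rot: [-1.557, -0.275, 0.268]
contact_force: [0.8, -0.5, 1.1]
opening: 0.0552
```

```bash
python3 go.py .4602 -.2506 .15 -.28; python3 snap.py w13; python3 ov.py w13 200 130 240 200 3 o13 st,.4738,-.0178,.345,.095
```

```text
t 18.0 p [ 0.4747 -0.0179  0.0809] phi 0.3454 tilt y [ 0.005 -0.002 -1.   ] open 0.0552 F [ 0.8 -0.5  1.1]
delta tool(mm) [ -92.1  -68.7 -214.3] rot(deg) [ 0.14 35.83  0.29]
```

View pics/o13.png

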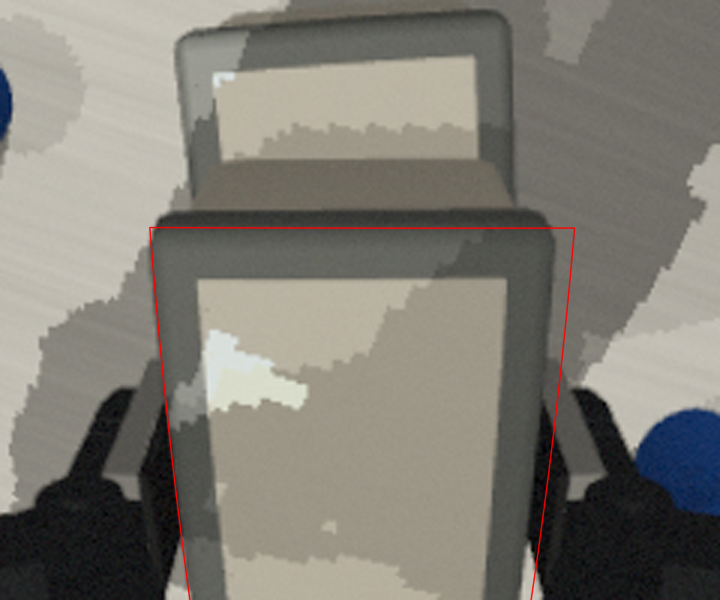

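servo_tool --delta_pos '[[0, -0.015, 0], [0, -0.03, 0], [0, -0.03, -0.01], [-0.015, -0.01, -0.035], [-0.015, 0, -0.04]]' --dr '[[0, 0, 0], [0, 0, 0], [0, 0, 0], [0, 5, 0], [0, 7, 0]]' --grip '[0.4, 0.4, 0.4, 0.4, 0.4]'

```text
t: 18.68
tool_pos: [0.4699, -0.1075, 0.1702]
tool_rot: [-1.571, -0.108, 0.104]
contact_force: [0.6, -0.2, -2.2]
opening: 0.0551
```

```bash
python3 go.py .4612 -.2506 .1 -.28
```

```text
t 18.68 p [ 0.4699 -0.1075  0.1702] phi 0.1354 tilt y [ 0.003 -0.002 -1.   ] open 0.0551 F [ 0.6 -0.2 -2.2]
delta tool(mm) [ -28.1   70.5 -140.5] rot(deg) [ 0.12 23.8   0.16]
```

servo_tool --delta_pos '[[-0.008, 0, -0.04], [0.0, 0, -0.04], [0.01, 0.01, -0.035], [0.008, 0.02, -0.01], [0, 0.02, 0]]' --dr '[[0, 8, 0], [0, 8, 0], [0, 6, 0], [0, 1, 0], [0, 0, 0]]' --grip '[0.4, 0.4, 0.4, 0.4, 0.4]'

```text
t: 19.3
tool_pos: [0.4777, -0.244, 0.1259]
tool_rot: [-1.565, 0.215, -0.232]
contact_force: [-0.1, 0.1, -2.7]
opening: 0.0549
```

```bash
python3 go.py .4612 -.2506 .1 -.28; python3 snap.py w14; python3 ov.py w14 0 0 640 400 1 o14 stt,.4602,-.2506,-.28,.012
```

```text
t 19.3 p [ 0.4777 -0.244   0.1259] phi -0.2842 tilt y [ 0.01  -0.007 -1.   ] open 0.0549 F [-0.1  0.1 -2.7]
delta tool(mm) [-14.3  25.8 -10.9] rot(deg) [ 0.23 -0.24  0.65]
```

View pics/o14.png

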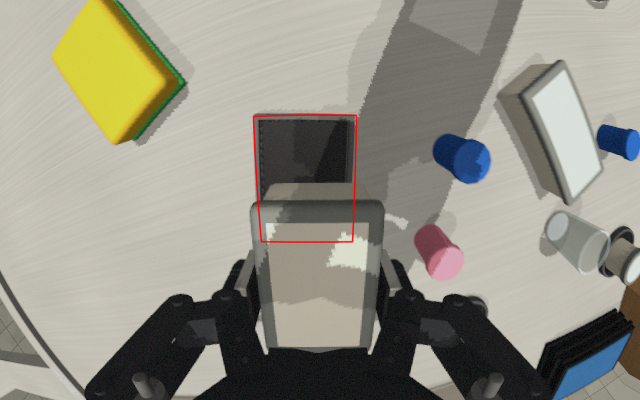

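servo_tool --delta_pos '[[-0.01, 0.01, -0.008], [-0.003, 0.02, -0.002], [0, 0.02, 0], [0, 0.01, 0], [0, 0, 0]]' --dr '[[0.2, 0, 0.6], [0, 0, 0.1], [0, 0, 0], [0, 0, 0], [0, 0, 0]]' --grip '[0.4, 0.4, 0.4, 0.4, 0.4]'

```text
t: 19.98
tool_pos: [0.4577, -0.2457, 0.0579]
tool_rot: [-1.556, 0.227, -0.213]
contact_force: [0.4, -0.6, -1.6]
opening: 0.055
```

```bash
python3 go.py .4617 -.2508 .0355 -.28; python3 snap.py w15; python3 ov.py w15 200 150 240 180 3 o15 stt,.4602,-.2506,-.28,.012
```

```text
t 19.98 p [ 0.4577 -0.2457  0.0579] phi -0.2802 tilt y [-0.009  0.005 -1.   ] open 0.055 F [ 0.4 -0.6 -1.6]
delta tool(mm) [ 5.5 22.4 -3.9] rot(deg) [-0.15 -0.01 -0.56]
```

View pics/o15.png

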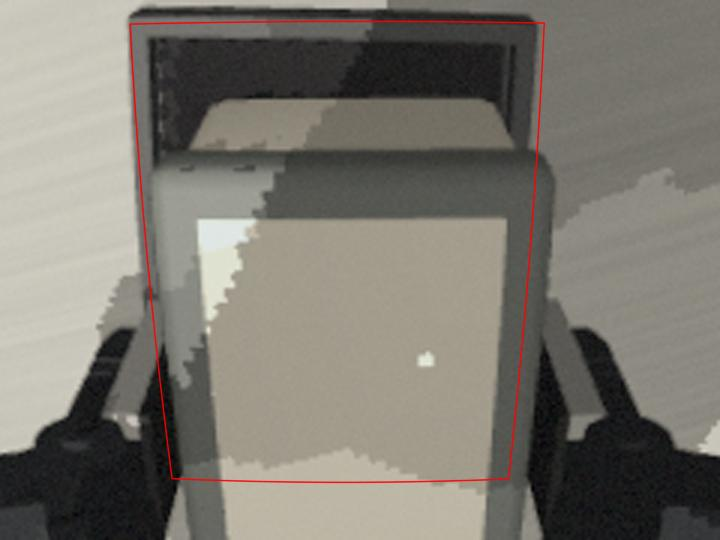

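servo_tool --delta_pos '[[0.004, 0.004, -0.004], [0, 0.004, 0], [0, 0.004, 0]]' --dr '[[0, 0, -0.5], [0, 0, 0], [0, 0, 0]]' --grip '[0.4, 0.4, 0.4]'

```text
t: 20.4
tool_pos: [0.4626, -0.2523, 0.0482]
tool_rot: [-1.56, 0.216, -0.224]
contact_force: [0.4, -1.0, -2.9]
opening: 0.0549
```

```bash
python3 go.py .4612 -.251 .0355 -.28; python3 snap.py w15; python3 ov.py w15 200 150 240 180 3 o15 stt,.4602,-.2506,-.28,.012
```

```text
t 20.4 p [ 0.4626 -0.2523  0.0482] phi -0.28 tilt y [ 0.005 -0.001 -1.   ] open 0.0549 F [ 0.4 -1.  -2.9]
delta tool(mm) [-1.8 12.7  0.9] rot(deg) [-0.03  0.    0.29]
```

View pics/o15.png

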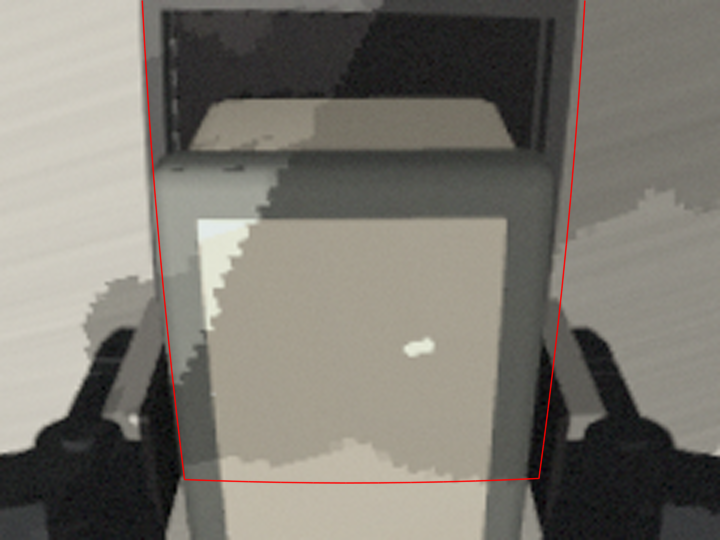

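servo_tool --delta_pos '[[-0.001, 0.006, 0.001], [0, 0.005, 0], [0, 0.003, 0], [0, 0.001, 0]]' --dr '[[0, 0, 0.2], [0, 0, 0], [0, 0, 0], [0, 0, 0]]' --grip '[0.4, 0.4, 0.4, 0.4]'

```text
t: 20.95
tool_pos: [0.462, -0.2511, 0.035]
tool_rot: [-1.559, 0.221, -0.218]
contact_force: [-1.6, 2.0, 3.3]
opening: 0.0545
```

```bash
python3 go.py .4612 -.251 .035 -.28
```

```text
t 20.95 p [ 0.462  -0.2511  0.035 ] phi -0.2796 tilt y [-0.001  0.001 -1.   ] open 0.0545 F [-1.6  2.   3.3]
delta tool(mm) [-0.8  0.  -0.2] rot(deg) [-0.05  0.02 -0.09]
```

Contact at the expected height. Release.

servo_tool --delta_pos '[[0, 0.0005, 0], [0, 0, 0], [0, 0, 0], [0, 0, 0], [0, 0, 0]]' --dr '[[0, 0, 0], [0, 0, 0], [0, 0, 0], [0, 0, 0], [0, 0, 0]]' --grip '[0.4, 0.72, 0.8, 0.9, 1]'

```text
t: 21.58
tool_pos: [0.4629, -0.2516, 0.0351]
tool_rot: [-1.56, 0.219, -0.22]
contact_force: [-0.2, 1.1, -0.1]
opening: 0.0851
```

```bash
python3 go.py; python3 snap.py w16; python3 ov.py w16 200 130 240 200 3 o16
```

```text
t 21.57 p [ 0.4629 -0.2516  0.0351] phi -0.2795 tilt y [ 0.001 -0.    -1.   ] open 0.0851 F [-0.2  1.1 -0.1]
```

View pics/o16.png

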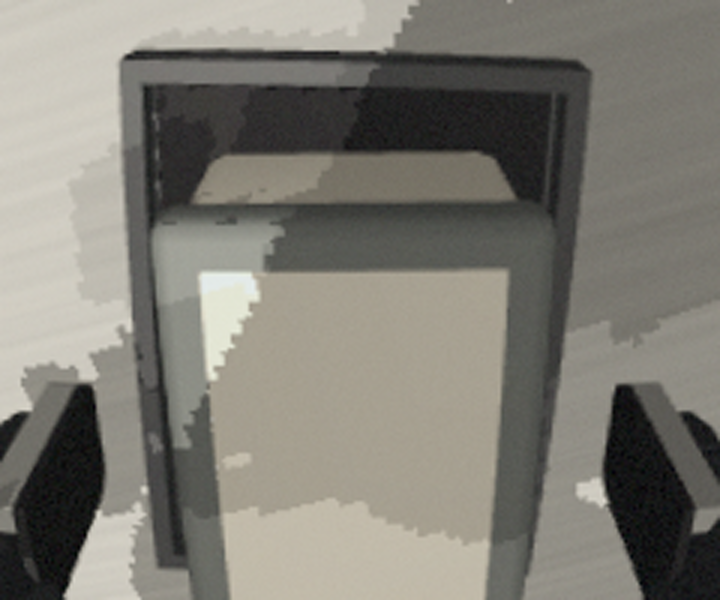

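servo_tool --delta_pos '[[0, -0.02, 0], [0, -0.04, 0], [0, -0.05, 0], [0, -0.03, 0.03], [0, 0, 0.05]]' --dr '[[0, 0, 0], [0, 0, 0], [0, 0, 0], [0, -6, 0], [0, -8, 0]]' --grip '[1, 1, 1, 1, 1]'

```text
t: 22.25
tool_pos: [0.4796, -0.1738, 0.1791]
tool_rot: [-1.569, 0.026, -0.026]
contact_force: [0.8, 0.2, -0.2]
opening: 0.0855
```

```bash
python3 go.py .4705 -.0185 .17 .37
```

```text
t 22.25 p [ 0.4796 -0.1738  0.1791] phi -0.0334 tilt y [ 0.     0.001 -1.   ] open 0.0855 F [ 0.8  0.2 -0.2]
delta tool(mm) [-14.3   9.3 154.9] rot(deg) [ -0.08 -23.11   0.03]
```

servo_tool --delta_pos '[[0, 0, 0.045], [0.005, 0, 0.045], [0.01, 0, 0.04], [0.005, 0, 0.01], [0, 0, 0]]' --dr '[[0, -8, 0], [0, -8, 0], [0, -5, 0], [0, -0.5, 0], [0, 0, 0]]' --grip '[1, 1, 1, 1, 1]'

```text
t: 22.88
tool_pos: [0.4826, -0.0255, 0.1808]
tool_rot: [-1.553, -0.284, 0.277]
contact_force: [-0.2, -0.6, -0.0]
opening: 0.0854
```

```bash
python3 go.py .4705 -.0185 .17 .37; python3 snap.py w17; python3 ov.py w17 220 80 200 160 4 o17 bt,.4705,-.0185,.37,.05
```

```text
t 22.88 p [ 0.4826 -0.0255  0.1808] phi 0.3572 tilt y [ 0.004  0.    -1.   ] open 0.0854 F [-0.2 -0.6 -0. ]
delta tool(mm) [-8.9 10.7 10.7] rot(deg) [ 0.08 -0.73  0.24]
```

View pics/o17.png

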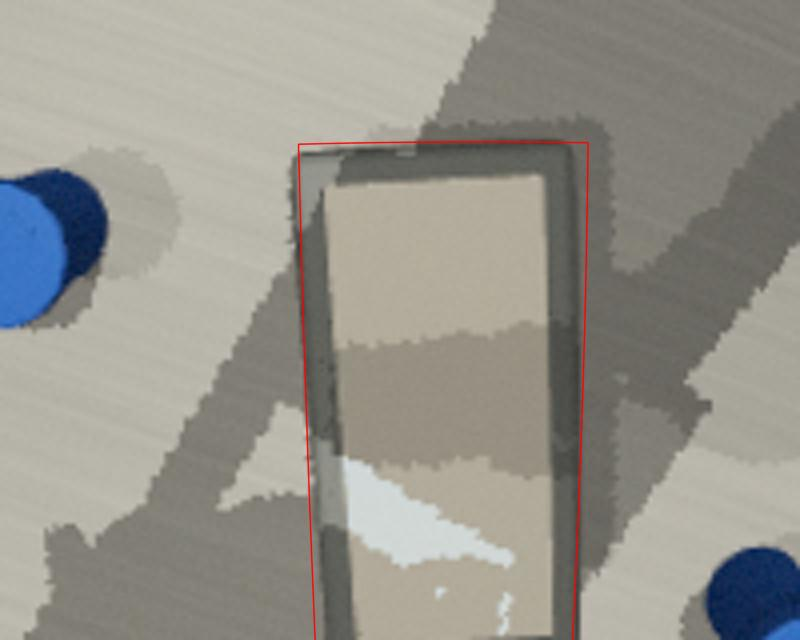

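```bash
python3 ov.py w17 240 100 160 150 4 o17 bt,.470,-.0185,.40,.05
```

```text
(no output)
```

View pics/o17.png

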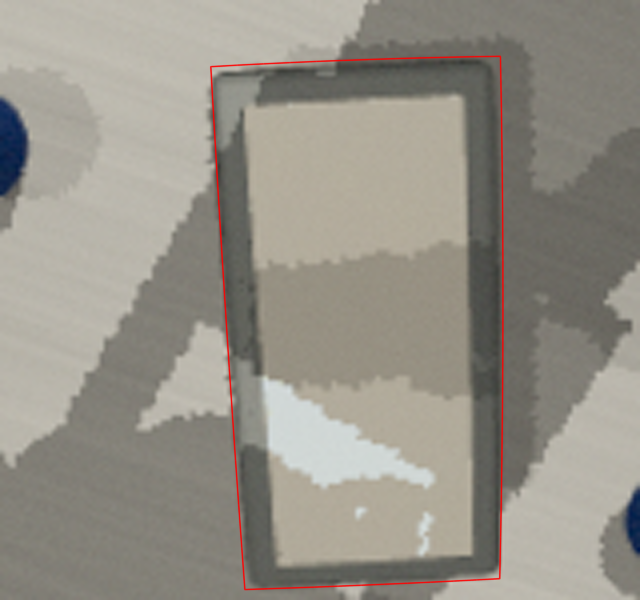

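```bash
python3 go.py .470 -.0187 .03 .40
```

```text
t 22.93 p [ 0.4825 -0.0259  0.1807] phi 0.3564 tilt y [ 0.004  0.    -1.   ] open 0.0855 F [-0.1  0.   1. ]
delta tool(mm) [ -9.8 150.7  11.3] rot(deg) [ 0.08 -2.5   0.23]
```

servo_tool --delta_pos '[[-0.007, 0.02, 0.01], [-0.002, 0.03, 0.001], [0, 0.03, 0], [0, 0.01, 0], [0, 0, 0]]' --dr '[[0, -2, 0.2], [0, -0.4, 0], [0, 0, 0], [0, 0, 0], [0, 0, 0]]' --grip '[1, 1, 1, 1, 1]'

```text
t: 23.55
tool_pos: [0.472, -0.0251, 0.0899]
tool_rot: [-1.554, -0.307, 0.303]
contact_force: [0.3, -0.1, -0.2]
opening: 0.0852
```

```bash
python3 go.py .470 -.0187 .03 .40
```

```text
t 23.55 p [ 0.472  -0.0251  0.0899] phi 0.3888 tilt y [ 0.004 -0.004 -1.   ] open 0.0852 F [ 0.3 -0.1 -0.2]
delta tool(mm) [ 0.5 59.9  7. ] rot(deg) [ 0.28 -0.64  0.11]
```

servo_tool --delta_pos '[[0, 0.005, 0.007], [0, 0.01, 0.001], [0, 0.02, 0], [0, 0.015, 0], [0, 0.003, 0]]' --dr '[[0.2, -0.6, 0], [0, 0, 0], [0, 0, 0], [0, 0, 0], [0, 0, 0]]' --grip '[1, 1, 1, 1, 1]'

```text
t: 24.18
tool_pos: [0.4721, -0.018, 0.0383]
tool_rot: [-1.552, -0.321, 0.307]
contact_force: [-0.7, 0.4, -0.6]
opening: 0.0848
```

```bash
python3 go.py .470 -.0187 .03 .40; python3 snap.py w18; python3 ov.py w18 200 130 240 200 3 o18
```

```text
t 24.18 p [ 0.4721 -0.018   0.0383] phi 0.3998 tilt y [ 0.01  -0.002 -1.   ] open 0.0848 F [-0.7  0.4 -0.6]
delta tool(mm) [-2.3  8.3  0.2] rot(deg) [ 0.32 -0.01  0.47]
```

View pics/o18.png

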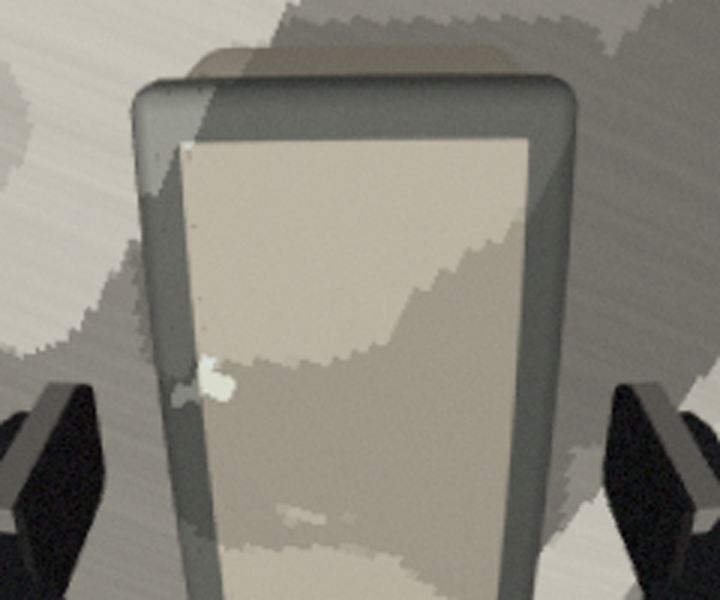

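Aligned; last 8 mm down, then close with 80 N.

servo_tool --delta_pos '[[-0.002, 0.005, 0], [0, 0.003, 0], [0, 0, 0]]' --dr '[[0.2, -0.2, 0.4], [0, 0, 0], [0, 0, 0]]' --grip '[1, 1, 1]'

```text
t: 24.6
tool_pos: [0.4714, -0.0191, 0.0311]
tool_rot: [-1.55, -0.319, 0.314]
contact_force: [-0.6, 0.1, -0.3]
opening: 0.0854
```

servo_tool --delta_pos '[[0, 0, 0], [0, 0, 0], [0, 0, 0], [0, 0, 0], [0, 0, 0]]' --dr '[[0, 0, 0], [0, 0, 0], [0, 0, 0], [0, 0, 0], [0, 0, 0]]' --grip '[0.9, 0.8, 0.7, 0.6, 0.45]' --grip_force 80

```text
t: 25.22
tool_pos: [0.4719, -0.0188, 0.0323]
tool_rot: [-1.55, -0.32, 0.313]
contact_force: [-1.2, -0.1, 0.5]
opening: 0.0589
```

```bash
python3 go.py .459 .2575 .12 -.07; python3 snap.py w19; python3 ov.py w19 200 130 240 200 3 o19 bt,.47,-.0187,.4,.05
```

```text
t 25.23 p [ 0.4719 -0.0188  0.0323] phi 0.4035 tilt y [ 0.005 -0.001 -1.   ] open 0.0589 F [-1.2 -0.1  0.5]
delta tool(mm) [ 97.  -88.1 258.9] rot(deg) [ 0.11 27.13  0.25]
```

View pics/o19.png

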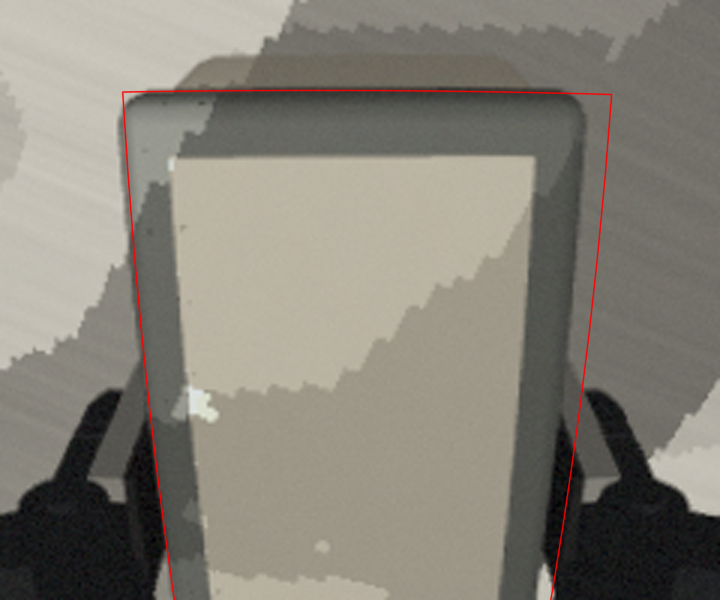

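servo_tool --delta_pos '[[0, -0.015, 0], [0, -0.03, 0], [0, -0.035, 0], [0.01, -0.02, 0.03], [0.015, 0, 0.04]]' --dr '[[0, 0, 0], [0, 0, 0], [0, 0, 0], [0, 4, 0], [0, 5, 0]]' --grip '[0.45, 0.45, 0.45, 0.45, 0.45]'

```text
t: 25.9
tool_pos: [0.4675, 0.0553, 0.134]
tool_rot: [-1.564, -0.185, 0.185]
contact_force: [1.1, 0.1, -4.1]
opening: 0.0591
```

```bash
python3 go.py .4605 .2575 .12 -.07
```

```text
t 25.9 p [0.4675 0.0553 0.134 ] phi 0.2362 tilt y [ 0.    -0.001 -1.   ] open 0.0591 F [ 1.1  0.1 -4.1]
delta tool(mm) [ 40.5  13.8 198.2] rot(deg) [ 0.07 17.54  0.  ]
```

servo_tool --delta_pos '[[0.012, 0, 0.045], [0.006, 0, 0.045], [0.003, 0, 0.045], [0.0, 0, 0.035], [0, 0.0, 0.005]]' --dr '[[0, 5, 0], [0, 4.5, 0], [0, 4, 0], [0, 2, 0], [0, 0, 0]]' --grip '[0.45, 0.45, 0.45, 0.45, 0.45]'

```text
t: 26.52
tool_pos: [0.4664, 0.2388, 0.1346]
tool_rot: [-1.573, 0.032, -0.034]
contact_force: [0.1, -0.4, -4.5]
opening: 0.0589
```

```bash
python3 go.py .4605 .2575 .07 -.07; python3 snap.py w20; python3 ov.py w20 0 0 640 400 1 o20 btt,.4587,.2575,-.07,.012
```

```text
t 26.52 p [0.4664 0.2388 0.1346] phi -0.0417 tilt y [ 0.001 -0.003 -1.   ] open 0.0589 F [ 0.1 -0.4 -4.5]
delta tool(mm) [-6.8 64.6 18.6] rot(deg) [0.15 1.62 0.09]
```

View pics/o20.png

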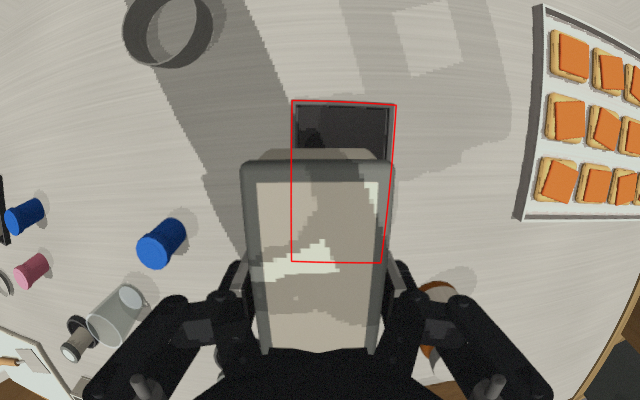

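servo_tool --delta_pos '[[-0.005, 0.005, 0.014], [-0.001, 0.015, 0.004], [0, 0.025, 0], [0, 0.015, 0], [0, 0.002, 0]]' --dr '[[0.1, 1.5, 0], [0, 0, 0], [0, 0, 0], [0, 0, 0], [0, 0, 0]]' --grip '[0.45, 0.45, 0.45, 0.45, 0.45]'

```text
t: 27.2
tool_pos: [0.461, 0.2523, 0.0686]
tool_rot: [-1.575, 0.055, -0.056]
contact_force: [0.5, 0.3, -4.2]
opening: 0.0589
```

```bash
python3 go.py .4605 .2575 .0368 -.07; python3 snap.py w21; python3 ov.py w21 200 110 240 200 3 o21 btt,.4587,.2575,-.07,.012
```

```text
t 27.2 p [0.461  0.2523 0.0686] phi -0.0706 tilt y [-0.    -0.005 -1.   ] open 0.0589 F [ 0.5  0.3 -4.2]
delta tool(mm) [-0.9 31.8  5.3] rot(deg) [ 0.27 -0.03  0.01]
```

View pics/o21.png

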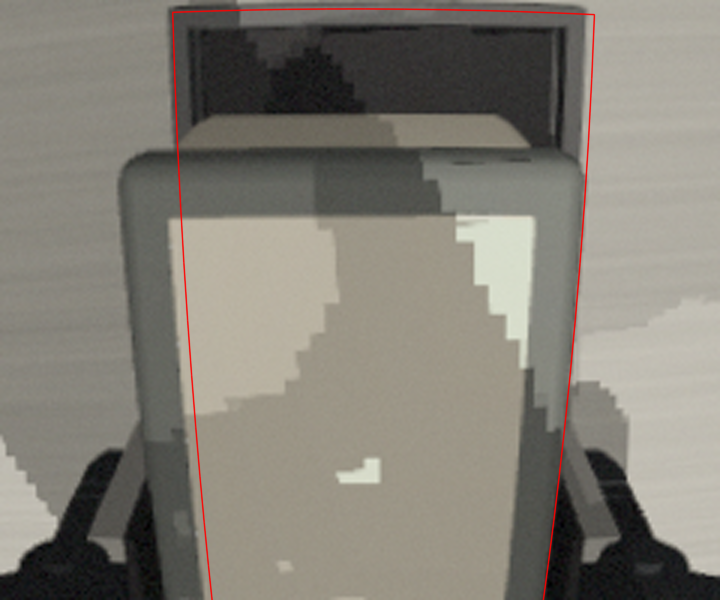

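servo_tool --delta_pos '[[-0.001, 0.004, 0.0045], [0, 0.006, 0], [0, 0.006, 0], [0, 0, 0]]' --dr '[[0.2, 0, 0], [0, 0, 0], [0, 0, 0], [0, 0, 0]]' --grip '[0.45, 0.45, 0.45, 0.45]'

```text
t: 27.75
tool_pos: [0.4622, 0.2576, 0.054]
tool_rot: [-1.569, 0.052, -0.059]
contact_force: [-0.1, -0.4, -3.0]
opening: 0.0587
```

```bash
python3 go.py .4605 .257 .0368 -.07; python3 snap.py w22; python3 ov.py w22 200 110 240 200 3 o22 btt,.4587,.2575,-.07,.012
```

```text
t 27.75 p [0.4622 0.2576 0.054 ] phi -0.0706 tilt y [ 0.004  0.    -1.   ] open 0.0587 F [-0.1 -0.4 -3. ]
delta tool(mm) [-1.7 17.2 -0.8] rot(deg) [-0.05 -0.03  0.25]
```

View pics/o22.png

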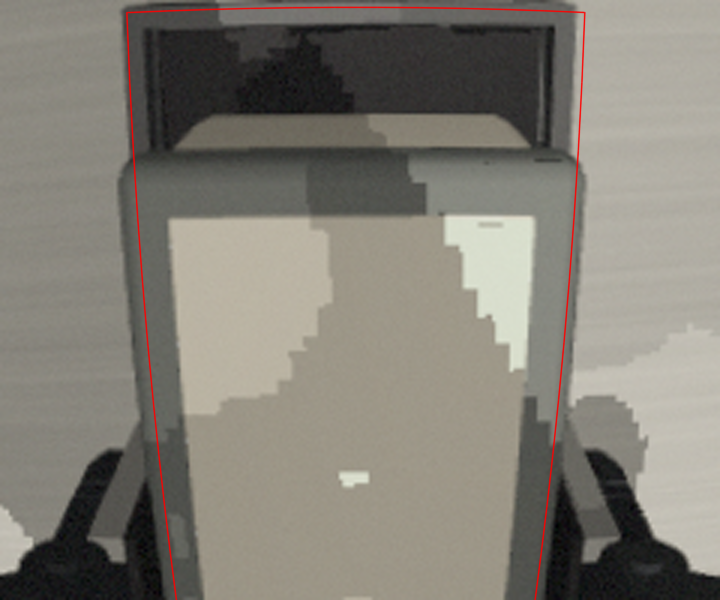

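servo_tool --delta_pos '[[-0.001, 0.007, 0], [0, 0.006, 0], [0, 0.004, 0], [0, 0.001, 0]]' --dr '[[0, 0, 0.2], [0, 0, 0], [0, 0, 0], [0, 0, 0]]' --grip '[0.45, 0.45, 0.45, 0.45]'

```text
t: 28.3
tool_pos: [0.4619, 0.258, 0.0363]
tool_rot: [-1.569, 0.054, -0.057]
contact_force: [-5.2, -1.7, 5.9]
opening: 0.0588
```

```bash
python3 go.py .4605 .257 .0363 -.07
```

```text
t 28.3 p [0.4619 0.258  0.0363] phi -0.0705 tilt y [ 0.002  0.001 -1.   ] open 0.0588 F [-5.2 -1.7  5.9]
delta tool(mm) [-1.4  0.  -1.1] rot(deg) [-0.06 -0.03  0.1 ]
```

servo_tool --delta_pos '[[0, 0, 0], [0, 0, 0], [0, 0, 0], [0, 0, 0], [0, 0, 0]]' --dr '[[0, 0, 0], [0, 0, 0], [0, 0, 0], [0, 0, 0], [0, 0, 0]]' --grip '[0.72, 0.78, 0.85, 0.92, 1]'

```text
t: 28.92
tool_pos: [0.4646, 0.259, 0.039]
tool_rot: [-1.566, 0.049, -0.061]
contact_force: [0.2, -0.8, -0.5]
opening: 0.0856
```

```bash
python3 go.py; python3 snap.py w23; python3 ov.py w23 200 110 240 200 3 o23
```

```text
t 28.93 p [0.4646 0.259  0.039 ] phi -0.0706 tilt y [ 0.008  0.003 -1.   ] open 0.0856 F [ 0.2 -0.8 -0.5]
```

View pics/o23.png

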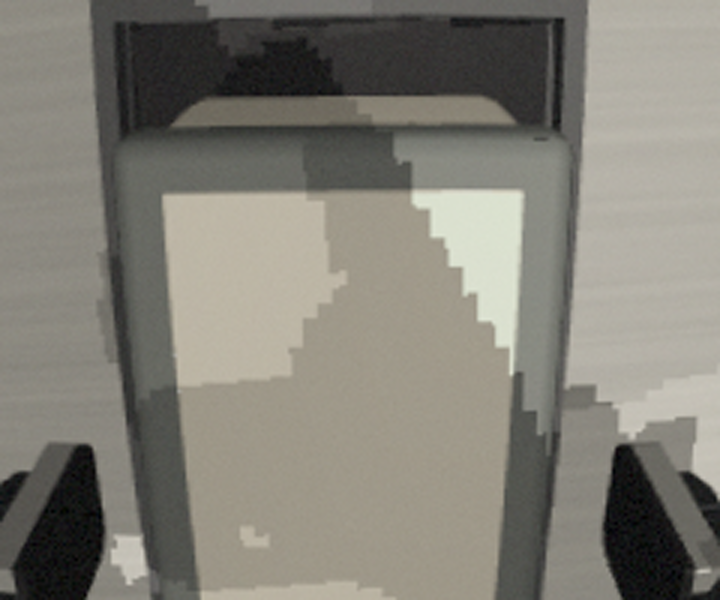

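Lift away and check everything from a height.

servo_tool --delta_pos '[[0, -0.02, 0], [0, -0.04, 0], [0, -0.05, 0], [0, -0.05, 0], [-0.02, -0.05, -0.03]]' --dr '[[0, 0, 0], [0, 0, 0], [0, 0, 0], [0, 0, 0], [0, 0, 0]]' --grip '[1, 1, 1, 1, 1]'

```text
t: 29.6
tool_pos: [0.4382, 0.229, 0.2485]
tool_rot: [-1.571, 0.057, -0.051]
contact_force: [0.5, -0.7, 0.4]
opening: 0.0853
```

servo_tool --delta_pos '[[-0.01, 0, -0.05], [-0.01, 0, -0.05], [0, 0, -0.03], [0, 0, 0], [0, 0, 0]]' --dr '[[0, 0, 0], [0, 0, 0], [0, 0, 0], [0, 0, 0], [0, 0, 0]]' --grip '[1, 1, 1, 1, 1]'

```text
t: 30.22
tool_pos: [0.4102, 0.0977, 0.2559]
tool_rot: [-1.568, 0.046, -0.062]
contact_force: [-0.7, -0.5, -1.0]
opening: 0.0857
```

```bash
python3 go.py; python3 snap.py w24; python3 - <<'E'
from h import *
for n in ['scene','top']: cv2.imwrite(f'pics/{n}9.png',ctrl.get_image(n)[:,:,::-1])
E
python3 ov.py w24 0 0 640 400 1 o24 spt,.667,-.1225,0,.012 bpt,.6755,.14,0,.012 stt,.4602,-.2506,-.26,.012 btt,.4587,.2575,-.07,.012 sp,.667,-.1225,0,.054 bp,.6755,.14,0,.049 st,.4602,-.2506,-.28,.049 bt,.4587,.2575,-.07,.054
```

```text
t 30.23 p [0.4102 0.0977 0.2559] phi -0.069 tilt y [ 0.011  0.002 -1.   ] open 0.0857 F [-0.7 -0.5 -1. ]
```

View pics/o24.png

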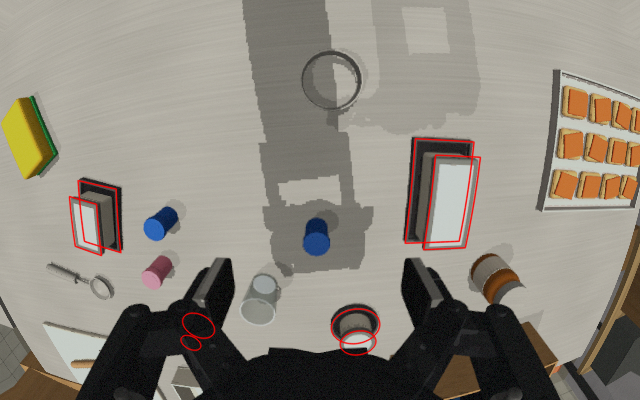

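View pics/scene9.png

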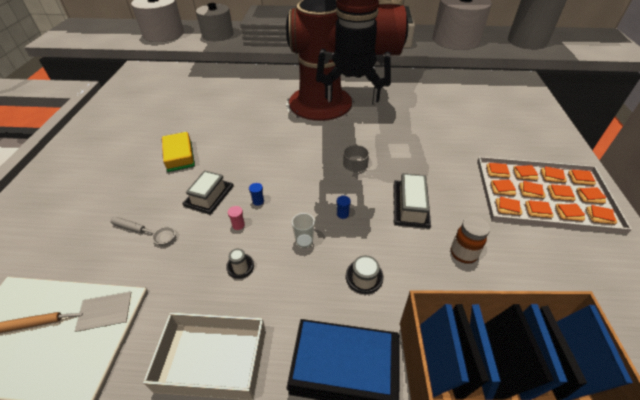

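View pics/top9.png

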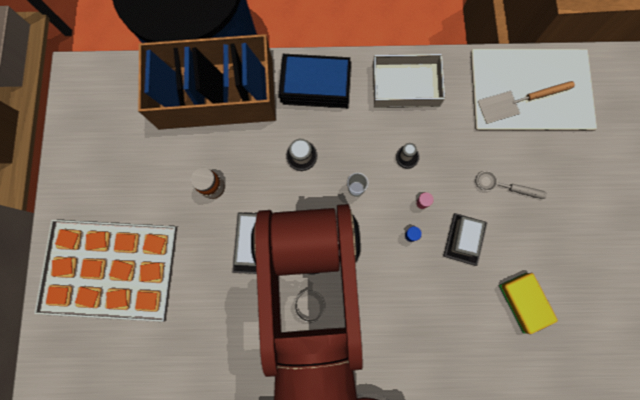

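```bash
python3 - <<'E'
from h import *
import pickle
im=cv2.imread('pics/scene9.png')[:,:,::-1]; pickle.dump((cam('scene'),im),open('sc9.pkl','wb'))
E
python3 ov.py sc9 175 160 265 140 3 o25 sp,.667,-.1225,0,.054 bp,.6755,.14,0,.049 st,.4602,-.2506,-.28,.049 bt,.4587,.2575,-.07,.054 sp,.667,-.1225,0,.004 bp,.6755,.14,0,.004 st,.4602,-.2506,-.28,.004 bt,.4587,.2575,-.07,.004
```

```text
(no output)
```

View pics/o25.png

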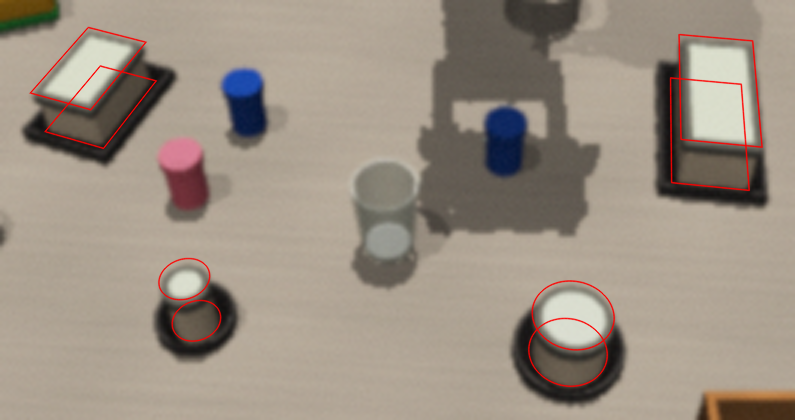

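All four match their expected resting outlines to within 1–2 mm. Handing in.

```bash
python3 -c "
from station import ctrl
print(ctrl.finish_job())"
```

```text
the job is handed in; nothing more can be done
None
```

I took the stack apart from the top down and set each container in its own tray, in order: small pot, large pot, small tub, large tub. I lowered each one until contact showed at the predicted floor height, then released it. The whole job took about 30 s of robot time, and I handed it in; it gave no verdict.

**Last checks:** The final scene, top and wrist pictures show no container tipped or out of its tray. In the scene picture, the outlines expected for containers resting at the tray centres matched to about 1–2 mm. In the final wrist view the gripper hid the small pot, so its last check rests on the scene and top cameras.

**Tumbler, jar and look-alikes:** They appear unmoved compared with the first pictures, judged by eye rather than measured.

**Disagreements:** The fixed cameras and the wrist camera placed the stack about 2–3 mm apart along the tool's x axis. I followed the wrist view, and every grasp closed at about the expected width.

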